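Erect a carton tray and pack the pressed brackets from the open die

ROBOT

A 6-joint arm with a two-finger parallel gripper is mounted at the origin on the work surface. World frame = base frame: x ahead of the robot, y to its left, z up, the work surface at z = 0. Lengths are in mm, angles in rad, forces in N, time in s.
With the tool pointing down it reaches from about 275 to 750 mm from the base axis. Payload 10.2 kg.
Tool frame: the origin (TCP) lies on the front face of the gripper's body, between the roots of the fingers; the fingertips stand 73 mm ahead of it and the grasp point (between the pads) lies 54 mm ahead of it; z points along the fingers, y is the line along which they close (so a half turn about z gives the same grasp; the last joint's range is limited). The gripper opens to 85 mm and grips with 20 to 120 N. Pads are 22 mm wide; open, the fingers measure 114 mm over their backs; the gripper's body (76 mm by 85 mm) begins 54 mm behind the grasp point. The pads swing forward as they close: fully open they stand 13 mm farther back than shut.
Start: joints at [1.076, 0.313, 1.498, -0, 1.331, -0.223], TCP at [140.958, 505.73, 303.894] pointing down, gripper open.
Joint ranges: [-2.94, 2.94], [-0.97, 2.17], [0.19, 2.56], [-1.23, 4.37], [0.02, 3.11], [-2.88, 2.88]. Speed limits (rad/s): [2.39, 2.39, 3.01, 3.14, 3.14, 3.14].

INTERFACE

Orientations are given as a unit quaternion [w, x, y, z].
In Python, from rig import * gives the robot as it stands.
- The arm moves only by the tool step_arm, never from a script. Its argument "plan" is a list of rows, each an object with "offset": the shift along the tool's x, y, z in cm, a list of three; "rot": the turn, a rotation vector about the tool's x, y, z in degrees, a list of three; "gripper": the finger opening in cm, from 0 to 8.54. In form: [{"offset": [x, y, z], "rot": [wx, wy, wz], "gripper": gripper}, ...]. A call has 1 to 12 rows; each row is the pose to reach, as a shift and turn from the pose commanded when the call began, along the tool's axes at that moment; what a row does not reach only later rows make up. A row lasts 1/10 s, in which the tool goes at most 50 mm and 8.59 degrees, less where a joint would pass 70% of its speed; a pose out of reach is approached as far as the arm can. A call with a gripper value outside its range is refused whole. The fingers move at their own pace and stop on an object; "squeeze" is the grip in N (left out, the last holds). Time passes only in rows, so rows that repeat a pose let the fingers close. It gives the time, the measured TCP pose, the force, the opening and the grip force at its end, in the units of the state.
- sense(): the state, without advancing time (a new reading comes with each control period).
- capture(name): name is "scene" or "side" or "wrist"; returns a dict with "color" (420x560x3 uint8, red, green, blue), "depth" (420x560 float32, mm along the optical axis (not along the pixel's ray), 0 where there is no reading), "vertical_fov" (degrees; the focal length in pixels is half the picture's height over the tangent of half this angle, whatever the lens; pixels are square), "cx", "cy" (the principal point, pixels), "rvec" (rotation vector, rad) and "tvec" (3), from world to camera coordinates, as OpenCV has them; the wrist camera has in their place "mount" (4x4, takes a point from camera to tool coordinates, whose origin is the TCP and whose axes are the flange's). Camera axes: x right, y down, z forward; pixel columns grow to the right and rows downward; lengths in mm; the calibration is good to about 2 mm. A picture is of the moment at which its call begins: read the wrist's pose just before it.
- finish_job(): hands the job in; it is judged then, once.
The state is a dict: "time_s": time; "joints": joint angles; "dq": joint speeds; "tau": joint torques, N m; "eef_pos": TCP position; "ee_rot": TCP orientation; "force": force on the tool from outside, world axes, zero at the start; "wrist_torque": the same for the moment, N m; "grip_width": opening from 0.0 (shut) to 1.0 (fully open); "grip_force": force on a finger pad.
Only numpy, scipy, OpenCV 4.12 (cv2) and the standard library are available. Lean on these libraries where they do the work, as an engineer would, in place of code of your own. Each camera call takes 0.05 s, during which the arm holds its last target. There are 200 camera calls.

TASK

First fold all four side walls of the cardboard tray blank up until they stand upright; then lift every finished U bracket out of the open die and pack it in the tray, all lying side by side on the tray's floor in one layer with none on top of another, and the walls still upright. Leave the tools and other things on the bench where they are.

Things in the scene. Friction and masses are not known exactly. Their poses are not given: they have to be found in the camera images.
- die: fixed steel lower die, left or right of the bench's middle (the tray is on the other side): plate 240 (x) x 204 (y) x 18 mm with a block 180 x 144 mm, top face at z = 48 mm. Origin: centre of underside, z up. Six pockets 42 (x) x 28 (y) mm, 16 mm deep, at x = -44 and 44, y = -46, 0, 46 mm. Two 18 mm leader pins at x = 104, y = -86 and 86 mm, tops at z = 80 mm
- bracket1: U bracket of 4 mm aluminium, one of up to six alike (may be absent), 60 g: outer 40 (x) x 26 (y) x 36 mm (z); web at the bottom (-z), two flat legs at the x ends pointing to +z. Origin: middle of that outer box. At first it sits legs up in one of the die's pockets, its x along the die's x, the top 20 mm of the legs above the die's top face
- bracket2: U bracket of 4 mm aluminium, one of up to six alike (may be absent), 60 g: outer 40 (x) x 26 (y) x 36 mm (z); web at the bottom (-z), two flat legs at the x ends pointing to +z. Origin: middle of that outer box. At first it sits legs up in one of the die's pockets, its x along the die's x, the top 20 mm of the legs above the die's top face
- bracket3: U bracket of 4 mm aluminium, one of up to six alike (may be absent), 60 g: outer 40 (x) x 26 (y) x 36 mm (z); web at the bottom (-z), two flat legs at the x ends pointing to +z. Origin: middle of that outer box. At first it sits legs up in one of the die's pockets, its x along the die's x, the top 20 mm of the legs above the die's top face
- bracket4: U bracket of 4 mm aluminium, one of up to six alike (may be absent), 60 g: outer 40 (x) x 26 (y) x 36 mm (z); web at the bottom (-z), two flat legs at the x ends pointing to +z. Origin: middle of that outer box. At first it sits legs up in one of the die's pockets, its x along the die's x, the top 20 mm of the legs above the die's top face
- bracket5: U bracket of 4 mm aluminium, one of up to six alike (may be absent), 60 g: outer 40 (x) x 26 (y) x 36 mm (z); web at the bottom (-z), two flat legs at the x ends pointing to +z. Origin: middle of that outer box. At first it sits legs up in one of the die's pockets, its x along the die's x, the top 20 mm of the legs above the die's top face
- bracket6: U bracket of 4 mm aluminium, one of up to six alike (may be absent), 60 g: outer 40 (x) x 26 (y) x 36 mm (z); web at the bottom (-z), two flat legs at the x ends pointing to +z. Origin: middle of that outer box. At first it sits legs up in one of the die's pockets, its x along the die's x, the top 20 mm of the legs above the die's top face
- tray: cardboard tray blank fixed on a board: floor 124 (x) x 216 (y) mm, upper face at z = 16 mm. Origin: centre of the underside on the bench, z up. Four walls 50 mm high, 4 mm thick, hinged at z = 16 mm at x = -62, 62, y = -108, 108 mm. The creases are stiff: a wall stays where it is left; about 1.5 N at its free edge moves it. An upright wall stands just outside its hinge line, so the floor is all free
- wall_near (a joint): angle of the tray's wall on its -x edge, rad: 0 = lying flat outwards, 1.57 = upright; it stops at 1.64. At the start about 0.5 to 1.0, sloping outwards
- wall_near_edge (a point): middle of the free edge of the tray's -x wall (mid-thickness), 50 mm from its hinge line
- wall_far (a joint): angle of the tray's wall on its +x edge, rad: 0 = lying flat outwards, 1.57 = upright; it stops at 1.64. At the start about 0.5 to 1.0, sloping outwards
- wall_far_edge (a point): middle of the free edge of the tray's +x wall (mid-thickness), 50 mm from its hinge line
- wall_left (a joint): angle of the tray's wall on its +y edge, rad: 0 = lying flat outwards, 1.57 = upright; it stops at 1.64. At the start about 0.5 to 1.0, sloping outwards
- wall_left_edge (a point): middle of the free edge of the tray's +y wall (mid-thickness), 50 mm from its hinge line
- wall_right (a joint): angle of the tray's wall on its -y edge, rad: 0 = lying flat outwards, 1.57 = upright; it stops at 1.64. At the start about 0.5 to 1.0, sloping outwards
- wall_right_edge (a point): middle of the free edge of the tray's -y wall (mid-thickness), 50 mm from its hinge line
- wrench: bystander, leave it where it is: open-end wrench lying flat between the die and the tray, on the robot's side, 120 mm long. Origin: its underside
- grease: bystander, leave it where it is: jar of grease, 54 mm across, 85 mm high, between the die and the tray at the back. Origin: its underside
- tape: bystander, leave it where it is: roll of clear tape, 90 mm across, 48 mm high, lying at the left. Origin: its underside
- mallet: bystander, leave it where it is: hammer lying at the right. Origin: its underside
- bin: bystander, leave it where it is: small open black bin 100 x 140 x 50 mm at the back left. Origin: its underside
- driver: bystander, leave it where it is: screwdriver lying at the back right. Origin: its underside
- blanks: bystander, leave it where it is: stack of flat aluminium blanks, 104 x 26 x 16 mm, at the back, right of the middle. Origin: its underside
There are look-alikes about, which are no part of the job. What is shaped like the bracket1 but purple or red is not meant.

How it is judged:
By the outcome, as a careful person would: the job done as asked, in the order asked, and still so for the second after the job is handed in, with the robot touching nothing.
Of bracket1, bracket2, bracket3, bracket4, bracket5, bracket6 only 4 to 6 are there at a start; the rules pass over those that are not, and their reading is None.
At some moment in a run one of bracket1, bracket2, bracket3, bracket4, bracket5, bracket6 may be knocked a few centimetres aside while the robot is not near it.
Once in a run the grip may slacken for a moment while it holds something.
It also fails if it takes over 208 s, if anything falls off the work surface, if the arm or the gripper's body presses on something with over 40 N, if the wrist force passes 120 N, or if a joint passes its speed limit or range.

## Working session

There is one attempt and no reset: what is moved stays moved. The work goes in short steps, Python scripts to look and compute and a tool call to move; the robot and the scene stay as the last step left them, time stands still between calls to the robot, and variables do not carry over. Pictures are saved under pics/ and viewed, at most 14 in all, crops included, and the job is handed in when it is done.

Besides the shell and the picture viewer there is one more tool, called after "Call:" as name(argument=value, ...) on one line, values as JSON. step_arm: Moves the arm, as the interface text tells. Its arguments: {"type":"object","properties":{"plan":{"type":"array"},"squeeze":{"type":"number"}},"required":["plan"]}

```bash
ls; mkdir -p pics; cat > h.py <<'E'
from rig import *
import numpy as np, cv2
def K(c):
    h,w=c["color"].shape[:2]; f=h/2/np.tan(np.radians(c["vertical_fov"])/2)
    return f,c["cx"],c["cy"]
def pose(c,s=None):
    "camera->world R,t"
    if "mount" in c:
        from scipy.spatial.transform import Rotation as Ro
        q=s["ee_rot"]; R=Ro.from_quat([q[1],q[2],q[3],q[0]]).as_matrix()
        M=np.array(c["mount"]); return R@M[:3,:3], R@M[:3,3]+np.array(s["eef_pos"])
    R=cv2.Rodrigues(np.array(c["rvec"],float))[0]; return R.T, -R.T@np.array(c["tvec"],float).ravel()
def cloud(c,s=None):
    f,cx,cy=K(c); R,t=pose(c,s); d=c["depth"]; v,u=np.mgrid[:d.shape[0],:d.shape[1]]
    P=np.stack([(u-cx)/f*d,(v-cy)/f*d,d],-1)@R.T+t; P[d<=0]=np.nan; return P
def onplane(c,uv,z,s=None):
    f,cx,cy=K(c); R,t=pose(c,s); uv=np.atleast_2d(uv).astype(float)
    r=np.c_[(uv[:,0]-cx)/f,(uv[:,1]-cy)/f,np.ones(len(uv))]@R.T
    return t+r*((z-t[2])/r[:,2])[:,None]
def snap(n,fn):
    s=sense(); c=capture(n); cv2.imwrite(f"pics/{fn}.png",c["color"][:,:,::-1]); np.savez(f"{fn}.npz",**c); return c,s
E
python3 - <<'E'
from h import *
for n in["scene","side"]:
    c,s=snap(n,n+"0"); print(n,pose(c)[1],K(c))
print(s)
E
```

```text
pics
scene [1224.47936394  451.55285723 1094.84793631] (np.float64(468.38253004849446), 272.3479970464278, 207.50785365552088)
side [ -38.5165345  -977.81336014  743.07209995] (np.float64(395.205696350391), 282.89165610319924, 219.37965613279724)
{'time_s': 0.05, 'joints': array([ 1.07560286e+00,  3.13462551e-01,  1.49842195e+00,  1.10648347e-05,
        1.33099405e+00, -2.23380024e-01]), 'dq': array([-4.80157140e-04, -4.64915038e-04, -2.27706901e-05, -3.17717878e-04,
       -3.67362476e-04,  3.05125920e-04]), 'tau': array([ 2.69231008e-03, -4.13353014e+01, -2.60478938e+01, -2.43180839e-04,
        2.91995319e-03,  1.07396690e-05]), 'eef_pos': array([140.87405341, 505.5825285 , 303.33428652]), 'ee_rot': array([-2.31096610e-04,  1.35490007e-01,  9.90778504e-01, -6.00009571e-04]), 'force': array([-0.49372243,  0.64552857,  0.14989809]), 'wrist_torque': array([-0.01064227,  0.0182412 , -0.02208356]), 'grip_force': 0.0, 'grip_width': 0.9981499302670656}
```

View pics/scene0.png

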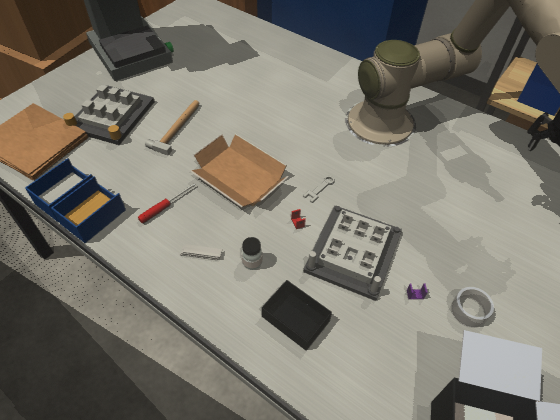

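View pics/side0.png

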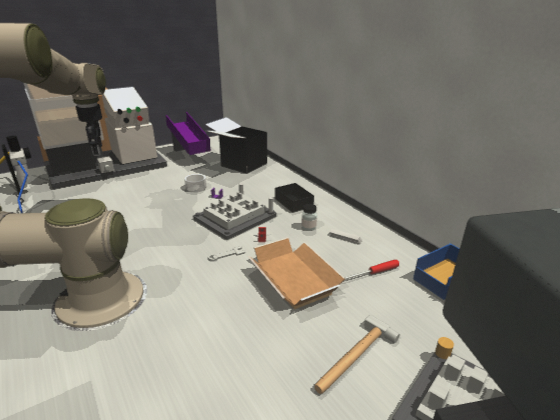

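The scene shows the die at about (355,250) with five or so brackets and the tray at (240,175). A red look-alike sits at (298,220) and a purple one at (417,291). Next I measure from depth.

```bash
python3 - <<'E'
from h import *
c=dict(np.load("scene0.npz")); P=cloud(c)
def roi(u0,u1,v0,v1):
    m=np.zeros(P.shape[:2],bool); m[v0:v1,u0:u1]=1; return m
hsv=cv2.cvtColor(c["color"],cv2.COLOR_RGB2HSV)
Z=P[...,2]
# tray
m=roi(185,295,130,212)&(hsv[...,1]>90)&(hsv[...,0]<22)
fl=m&(abs(Z-16)<4); Q=P[fl]; print("floor",fl.sum(),np.median(Q,0))
r=cv2.minAreaRect(Q[:,:2].astype(np.float32)); print(r)
print("orange z pct",np.nanpercentile(Z[m],[1,50,99]))
# die top
t=roi(300,405,200,300); a=t&(abs(Z-48)<4); r2=cv2.minAreaRect(P[a][:,:2].astype(np.float32)); print("die top",a.sum(),r2)
a=t&(abs(Z-18)<4); print("plate",cv2.minAreaRect(P[a][:,:2].astype(np.float32)))
hgh=(t&(Z>57)).astype(np.uint8)
n,l,st,ce=cv2.connectedComponentsWithStats(hgh)
for i in range(1,n):
    if st[i,4]>5: q=P[l==i]; print(ce[i].round(),st[i,4],np.median(q,0).round(1),q[:,2].max().round(1))
im=cv2.resize(c["color"][125:305,180:430],None,fx=3.2,fy=3.2,interpolation=cv2.INTER_CUBIC)
cv2.imwrite("pics/crop0.png",im[:,:,::-1])
E
```

```text
floor 2077 [ 498.11021623 -215.78984414   16.5581522 ]
((498.21484375, -220.98800659179688), (229.9020538330078, 144.4375457763672), 87.4016342163086)
orange z pct [12.02863298 19.29908881 53.77388936]
die top 2077 ((572.489990234375, 213.91055297851562), (298.8357849121094, 184.3699951171875), 19.12476921081543)
plate ((566.1647338867188, 184.9051055908203), (323.5889587402344, 267.6306457519531), 12.377730369567871)
[348. 216.] 34 [470.  150.1  64.5] 71.2
[364. 222.] 34 [460.  195.1  66.3] 72.3
[343. 226.] 36 [505.8 157.2  65.7] 71.7
[380. 227.] 35 [450.2 239.3  65. ] 72.5
[360. 232.] 38 [495.7 202.   65.4] 73.6
[376. 237.] 39 [485.4 246.3  65.9] 71.5
[337. 240.] 37 [555.6 169.7  63.5] 72.4
[332. 250.] 39 [591.3 175.1  66.5] 71.6
[370. 252.] 38 [536.  258.1  64.6] 72.5
[312. 256.] 63 [643.9 147.3  77.9] 84.9
[366. 263.] 39 [571.9 265.2  65.5] 71.3
[376. 281.] 69 [607.5 314.9  77.7] 84.4
```

View pics/crop0.png

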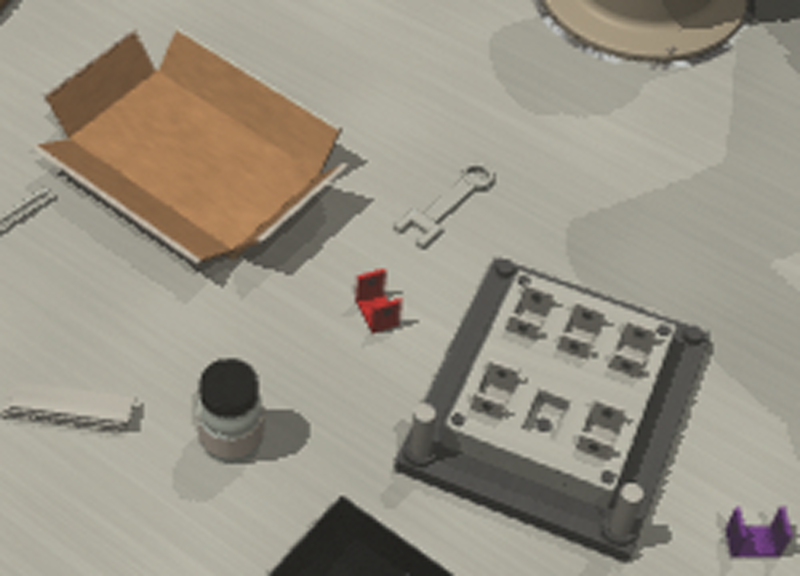

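Five brackets are present, and the middle pocket of the far row is empty. I'll fit the tray and wall planes from both views.

```bash
python3 - <<'E'
from h import *
pts=[]
for n in("scene0","side0"):
    c=dict(np.load(n+".npz")); P=cloud(c); hsv=cv2.cvtColor(c["color"],cv2.COLOR_RGB2HSV)
    m=(hsv[...,1]>90)&(hsv[...,0]<22)&(abs(P[...,0]-498)<150)&(abs(P[...,1]+220)<190)&(P[...,2]>8)&(P[...,2]<90)
    Q=P[m]; f=Q[abs(Q[:,2]-16)<3]
    print(n,m.sum(),"floor z",np.median(f[:,2]),cv2.minAreaRect(f[:,:2].astype(np.float32)))
    pts.append(Q)
ctr=np.array([498.,-220]); th=np.radians(-2.6)
for it in range(3):
    ux=np.array([np.cos(th),np.sin(th)]); uy=np.array([-ux[1],ux[0]])
    res={}
    for k,Q in enumerate(pts):
        d=Q[:,:2]-ctr; a=d@ux; b=d@uy; z=Q[:,2]
        for nm,o,l,h in(("near",-a,b,62),("far",a,b,62),("left",b,a,108),("right",-b,a,108)):
            s=(o>h-12)&(z>24)&(abs(l)<(80 if h==62 else 45))
            if s.sum()<40: continue
            # o = o0 + ct*(z-16) + sl*l
            A=np.c_[np.ones(s.sum()),z[s]-16,l[s]]; x=np.linalg.lstsq(A,o[s],rcond=None)[0]
            for _ in range(3):
                r=o[s]-A@x; g=abs(r)<2.5*np.median(abs(r))+.3; x=np.linalg.lstsq(A[g],o[s][g],rcond=None)[0]
            res[nm,k]=x; 
            if it==2: print(nm,k,s.sum(),"hinge",x[0].round(1),"ang",np.arctan2(1,x[1]).round(3),"slope deg",np.degrees(x[2]).round(2),"zmax",np.percentile(z[s],98).round(1),"omax",np.percentile(o[s],98).round(1))
    if it<2:
        g=lambda nm:np.mean([v[0] for q,v in res.items() if q[0]==nm]) if any(q[0]==nm for q in res) else None
        # use side with inner face best
        w=[g(n) for n in("near","far","left","right")]; print(w)
        if w[0] and w[1]: ctr=ctr+ux*(w[1]-w[0])/2
        if w[2] and w[3]: ctr=ctr+uy*(w[2]-w[3])/2
        sl=np.mean([(-v[2] if q[0] in("near","left") else v[2])*(-1) if q[0] in("near","far") else (-v[2] if q[0]=="right" else v[2]) for q,v in res.items()]); th+=sl
print("ctr",ctr,"yaw",np.degrees(th))
c=dict(np.load("scene0.npz"));print("red,purple,wrench ends",onplane(c,[[298,226],[417,296],[309,197],[331,181],[251,265]],0).round())
E
```

```text
scene0 3909 floor z 16.386753944855855 ((497.3556823730469, -220.4345703125), (231.59959411621094, 141.34573364257812), 86.09266662597656)
side0 3349 floor z 17.603201930970044 ((501.3676452636719, -219.11923217773438), (227.30516052246094, 137.4048614501953), 85.49885559082031)
[np.float64(62.918578748166524), np.float64(59.878743788619886), np.float64(108.84509093711709), np.float64(107.4121049854126)]
[np.float64(61.383380951670276), np.float64(61.35615959648763), np.float64(108.13904452377695), np.float64(108.04152391756254)]
near 0 502 hinge 62.8 ang 0.926 slope deg -0.12 zmax 53.6 omax 91.8
far 0 240 hinge 62.2 ang 0.568 slope deg 0.28 zmax 41.9 omax 101.4
right 0 282 hinge 108.1 ang 1.022 slope deg -0.55 zmax 55.2 omax 134.9
near 1 50 hinge 59.9 ang 0.894 slope deg -0.05 zmax 44.1 omax 82.2
far 1 464 hinge 60.6 ang 0.557 slope deg 0.03 zmax 42.1 omax 102.5
left 1 319 hinge 108.1 ang 0.943 slope deg -0.07 zmax 54.6 omax 137.6
ctr [ 496.5033738  -219.16583244] yaw -3.2733970249180038
red,purple,wrench ends [[541.  35.   0.]
 [537. 410.   0.]
 [432.  -1.   0.]
 [337.  17.   0.]
 [726.  10.   0.]]
```

```bash
cat >> h.py <<'E'
from scipy.spatial.transform import Rotation as Ro
TC=np.array([496.5,-219.2]); TY=np.radians(-3.3)
def tw(a,b): return TC+np.array([a*np.cos(TY)-b*np.sin(TY),a*np.sin(TY)+b*np.cos(TY)])
def wt(p): d=np.array(p)[:2]-TC; return np.array([d@[np.cos(TY),np.sin(TY)],d@[-np.sin(TY),np.cos(TY)]])
def go(xy,tcpz,ydir):
    "offset cm/rot deg in tool axes to reach TCP xy,z pointing down with tool y along angle ydir (deg, mod 180)"
    s=sense(); q=s["ee_rot"]; R=Ro.from_quat([q[1],q[2],q[3],q[0]]).as_matrix()
    off=R.T@(np.array([*xy,tcpz])-np.array(s["eef_pos"]))/10
    y=np.radians(ydir); 
    if np.dot([np.cos(y),np.sin(y)],R[:2,1])<0: y+=np.pi
    yy=np.array([np.cos(y),np.sin(y),0]); zz=np.array([0,0,-1.]); T=np.c_[np.cross(yy,zz),yy,zz]
    print("off",off.round(2),"rot",np.degrees(Ro.from_matrix(R.T@T).as_rotvec()).round(1),"t",round(s["time_s"],1),"tcp",np.round(s["eef_pos"],1),"tray",wt(s["eef_pos"]).round(1),"F",np.round(s["force"],1))
E
python3 -c "
from h import *
go(tw(0,172),300,86.7); go(tw(0,172),108,86.7)"
```

```text
off [-50.06 -43.47   0.38] rot [ -0.1  -0.  -12.3] t 0.1 tcp [140.9 505.6 303.4] tray [-396.8  703.1] F [-0.1  0.3  0.3]
off [-50.06 -43.44  19.58] rot [ -0.1  -0.  -12.3] t 0.1 tcp [140.9 505.6 303.4] tray [-396.8  703.1] F [-0.1  0.3  0.3]
```

Call:
step_arm(plan=[{"offset":[-50,-43.5,0.4],"rot":[0,0,-12.3],"gripper":0},{"offset":[-50,-43.5,0.4],"rot":[0,0,-12.3],"gripper":0},{"offset":[-50,-43.5,0.4],"rot":[0,0,-12.3],"gripper":0},{"offset":[-50,-43.5,0.4],"rot":[0,0,-12.3],"gripper":0},{"offset":[-50,-43.5,0.4],"rot":[0,0,-12.3],"gripper":0},{"offset":[-50,-43.5,0.4],"rot":[0,0,-12.3],"gripper":0},{"offset":[-50,-43.5,0.4],"rot":[0,0,-12.3],"gripper":0},{"offset":[-50,-43.5,0.4],"rot":[0,0,-12.3],"gripper":0},{"offset":[-50,-43.5,0.4],"rot":[0,0,-12.3],"gripper":0},{"offset":[-50,-43.5,0.4],"rot":[0,0,-12.3],"gripper":0},{"offset":[-50,-43.5,0.4],"rot":[0,0,-12.3],"gripper":0},{"offset":[-50,-43.5,0.4],"rot":[0,0,-12.3],"gripper":0}])

```text
time_s: 1.3
eef_pos: [469.6, 6.4, 300.2]
ee_rot: [-0.0, 0.029, 1.0, 0.0]
force: [0.5, 1.1, 0.5]
grip_width: -0.004
grip_force: 0.0
```

```bash
python3 -c "
from h import *
go(tw(0,172),300,86.7)"
```

```text
off [-3.98 -5.16  0.02] rot [ 0. -0. -0.] t 1.3 tcp [469.6   6.4 300.2] tray [-39.8 223.6] F [0.5 1.1 0.5]
```

Call:
step_arm(plan=[{"offset":[-4,-5.2,0],"rot":[0,0,0],"gripper":0},{"offset":[-4,-5.2,0],"rot":[0,0,0],"gripper":0},{"offset":[-4,-5.2,5],"rot":[0,0,0],"gripper":0},{"offset":[-4,-5.2,10],"rot":[0,0,0],"gripper":0},{"offset":[-4,-5.2,15],"rot":[0,0,0],"gripper":0},{"offset":[-4,-5.2,19.2],"rot":[0,0,0],"gripper":0},{"offset":[-4,-5.2,19.2],"rot":[0,0,0],"gripper":0},{"offset":[-4,-5.2,19.2],"rot":[0,0,0],"gripper":0}])

```text
time_s: 2.1
eef_pos: [506.2, -45.6, 109.3]
ee_rot: [0.0, 0.028, 1.0, 0.0]
force: [-0.3, 0.9, 0.4]
grip_width: -0.001
grip_force: 0.0
```

```bash
python3 -c "
from h import *
go(tw(0,128),108,86.7)
c,s=snap('side','side1')
c,s=snap('wrist','wrist1')"
```

```text
off [-0.02 -4.59  0.13] rot [0. 0. 0.] t 2.1 tcp [506.2 -45.6 109.3] tray [ -0.3 173.9] F [-0.3  0.9  0.4]
```

View pics/wrist1.png

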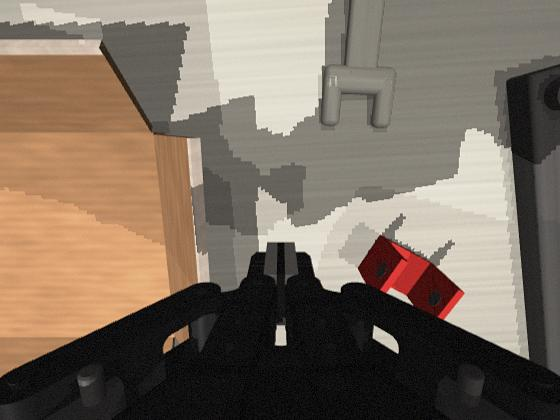

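The wrist view has the closed fingers at (282,245), the left wall's edge at u≈200 and the red look-alike clear of them at (410,280). I'll push the left wall inward.

Call:
step_arm(plan=[{"offset":[0,-1.2,0.1],"rot":[0,0,0],"gripper":0},{"offset":[0,-2.4,0.1],"rot":[0,0,0],"gripper":0},{"offset":[0,-3.4,0.1],"rot":[0,0,0],"gripper":0},{"offset":[0,-4.2,0.1],"rot":[0,0,0],"gripper":0},{"offset":[0,-4.6,0.1],"rot":[0,0,0],"gripper":0},{"offset":[0,-4.6,0.1],"rot":[0,0,0],"gripper":0}])

```text
time_s: 2.8
eef_pos: [503.2, -92.5, 107.3]
ee_rot: [0.0, 0.029, 1.0, -0.0]
force: [0.1, -0.3, -0.1]
grip_width: -0.002
grip_force: 0.0
```

```bash
cat >> h.py <<'E'
def walls(c,s=None):
    P=cloud(c,s); hsv=cv2.cvtColor(c["color"],cv2.COLOR_RGB2HSV)
    m=(hsv[...,1]>70)&(hsv[...,0]<22)&(P[...,2]>24)&(P[...,2]<80)
    Q=P[m]; t=np.array([wt(p) for p in Q]); a,b=t.T; z=Q[:,2]
    for nm,o,l,h in(("near",-a,b,62),("far",a,b,62),("left",b,a,108),("right",-b,a,108)):
        g=(o>h-12)&(o<h+50)&(abs(l)<(90 if h==62 else 50))
        if g.sum()<60: continue
        A=np.c_[np.ones(g.sum()),z[g]-16]; x=np.linalg.lstsq(A,o[g],rcond=None)[0]
        for _ in range(4):
            r=o[g]-A@x; k=abs(r)<2.5*np.median(abs(r))+.3; x=np.linalg.lstsq(A[k],o[g][k],rcond=None)[0]
        print(nm,g.sum(),"hinge %.1f ang %.3f ztop %.1f"%(x[0],np.arctan2(1,x[1]),np.percentile(z[g],98)))
E
python3 -c "
from h import *
go(tw(0,128),108,86.7)
c,s=snap('side','side1'); walls(c)
c,s=snap('wrist','wrist1'); walls(c,s)"
```

```text
off [-0.06  0.11 -0.07] rot [-0.  0. -0.] t 2.8 tcp [503.2 -92.5 107.3] tray [ -0.6 126.9] F [ 0.1 -0.3 -0.1]
near 75 hinge 59.8 ang 0.890 ztop 47.0
far 542 hinge 61.3 ang 0.568 ztop 42.7
left 309 hinge 109.0 ang 1.546 ztop 64.1
near 12369 hinge 60.5 ang 0.893 ztop 51.6
left 1016 hinge 110.4 ang 1.555 ztop 79.1
```

Call:
step_arm(plan=[{"offset":[0,-0.1,0],"rot":[0,0,0],"gripper":0},{"offset":[0,-0.1,0],"rot":[0,0,0],"gripper":0},{"offset":[0,-0.1,0],"rot":[0,0,0],"gripper":0}])

```text
time_s: 3.2
eef_pos: [503.2, -92.6, 107.3]
ee_rot: [-0.0, 0.028, 1.0, 0.0]
force: [-0.1, 0.2, -0.4]
grip_width: -0.003
grip_force: 0.0
```

```bash
python3 -c "
from h import *
go(tw(0,126),108,86.7)
c,s=snap('side','side1'); walls(c)
c=dict(np.load('scene0.npz')); p=onplane(c,[[197,186],[172,202]],5); print(p,[wt(x) for x in p])"
```

```text
off [-0.06 -0.08 -0.07] rot [ 0. -0.  0.] t 3.2 tcp [503.2 -92.6 107.3] tray [ -0.6 126.8] F [-0.1  0.2 -0.4]
near 74 hinge 59.8 ang 0.890 ztop 47.3
far 539 hinge 59.8 ang 0.553 ztop 42.5
left 310 hinge 109.5 ang 1.570 ztop 64.4
[[ 609.37233869 -296.42634044    5.        ]
 [ 701.23633705 -312.36218169    5.        ]] [array([117.1306348 , -70.60089865]), array([209.759637  , -81.22225368])]
```

Call:
step_arm(plan=[{"offset":[0,1.5,0],"rot":[0,0,0],"gripper":0},{"offset":[0,3,0],"rot":[0,0,0],"gripper":0},{"offset":[-5,3,0],"rot":[0,0,0],"gripper":0},{"offset":[-9,3,0.4],"rot":[0,0,0],"gripper":0},{"offset":[-13.3,3,0.8],"rot":[0,0,0],"gripper":0},{"offset":[-13.3,3,0.8],"rot":[0,0,0],"gripper":0},{"offset":[-13.3,-1,0.8],"rot":[0,0,0],"gripper":0},{"offset":[-13.3,-5,0.8],"rot":[0,0,0],"gripper":0},{"offset":[-13.3,-9.5,0.8],"rot":[0,0,0],"gripper":0},{"offset":[-13.3,-9.5,0.8],"rot":[0,0,0],"gripper":0},{"offset":[-13.3,-9.5,0.8],"rot":[0,0,0],"gripper":0}])

```text
time_s: 4.35
eef_pos: [630.2, -194.5, 99.1]
ee_rot: [-0.0, 0.029, 1.0, 0.0]
force: [-0.2, 0.9, 0.6]
grip_width: 0.004
grip_force: 0.0
```

```bash
python3 -c "
from h import *
go(tw(78,30),100,86.7)"
```

```text
off [ 5.41 -0.24 -0.08] rot [ 0. -0. -0.] t 4.3 tcp [ 630.2 -194.5   99.1] tray [132.1  32.3] F [-0.2  0.9  0.6]
```

Call:
step_arm(plan=[{"offset":[1.3,0,0],"rot":[0,0,0],"gripper":0},{"offset":[2.6,0,0],"rot":[0,0,0],"gripper":0},{"offset":[3.8,0,0],"rot":[0,0,0],"gripper":0},{"offset":[4.8,0,0],"rot":[0,0,0],"gripper":0},{"offset":[5.3,0,0],"rot":[0,0,0],"gripper":0},{"offset":[5.3,0,0],"rot":[0,0,0],"gripper":0},{"offset":[5.3,0,0],"rot":[0,0,0],"gripper":0}])

```text
time_s: 5.05
eef_pos: [577.7, -190.6, 99.5]
ee_rot: [-0.001, 0.028, 1.0, 0.001]
force: [-0.4, 3.4, 7.9]
grip_width: 0.001
grip_force: 0.0
```

```bash
python3 -c "
from h import *
go(tw(77,30),100,86.7)
c,s=snap('side','side1'); walls(c)"
```

```text
off [ 0.24 -0.32 -0.05] rot [ 0.1 -0.1  0.1] t 5.0 tcp [ 577.7 -190.6   99.5] tray [79.4 33.2] F [-0.4  3.4  7.9]
near 77 hinge 59.8 ang 0.891 ztop 47.6
far 404 hinge 62.5 ang 1.548 ztop 65.5
left 308 hinge 109.2 ang 1.557 ztop 64.1
right 60 hinge 110.4 ang 0.975 ztop 47.3
```

Call:
step_arm(plan=[{"offset":[0.2,0,0],"rot":[0,0,0],"gripper":0},{"offset":[0.2,0,0],"rot":[0,0,0],"gripper":0},{"offset":[0.2,0,0],"rot":[0,0,0],"gripper":0},{"offset":[-2,0,0],"rot":[0,0,0],"gripper":0},{"offset":[-2,0,-4],"rot":[0,0,0],"gripper":0},{"offset":[-2,0,-8],"rot":[0,0,0],"gripper":0}])

```text
time_s: 5.7
eef_pos: [597.3, -192.0, 178.0]
ee_rot: [-0.003, 0.028, 1.0, 0.001]
force: [0.0, -0.2, 0.3]
grip_width: -0.003
grip_force: 0.0
```

```bash
python3 -c "
from h import *
go(tw(0,-168),108,86.7)
c=dict(np.load('scene0.npz')); p=onplane(c,[[150,146],[169,150],[197,103]],15); print(p,[wt(x) for x in p])
c,s=snap('side','side1'); walls(c)"
```

```text
off [  9.89 -20.1    7.  ] rot [ 0.1 -0.3  0.1] t 5.7 tcp [ 597.3 -192.   178. ] tray [99. 33.] F [ 0.  -0.2  0.3]
[[ 581.42780148 -529.1363835    15.        ]
 [ 556.7658634  -466.94105034   15.        ]
 [ 328.00068952 -556.21789064   15.        ]] [array([ 102.62816194, -304.53366589]), array([  74.42690404, -243.86110446]), array([-148.81980078, -346.15855202])]
near 79 hinge 59.9 ang 0.893 ztop 47.4
far 428 hinge 62.8 ang 1.529 ztop 65.7
left 297 hinge 109.5 ang 1.565 ztop 64.3
```

Call:
step_arm(plan=[{"offset":[2.5,-5,0],"rot":[0,0,0],"gripper":0},{"offset":[5,-10,0],"rot":[0,0,0],"gripper":0},{"offset":[7.5,-15,0],"rot":[0,0,0],"gripper":0},{"offset":[9.9,-20.1,0],"rot":[0,0,0],"gripper":0},{"offset":[9.9,-20.1,0],"rot":[0,0,0],"gripper":0},{"offset":[9.9,-20.1,3.5],"rot":[0,0,0],"gripper":0},{"offset":[9.9,-20.1,7],"rot":[0,0,0],"gripper":0},{"offset":[9.9,-20.1,7],"rot":[0,0,0],"gripper":0},{"offset":[9.9,-20.1,7],"rot":[0,0,0],"gripper":0}])

```text
time_s: 6.65
eef_pos: [487.6, -387.7, 109.4]
ee_rot: [-0.0, 0.028, 1.0, 0.001]
force: [0.8, -0.1, 0.5]
grip_width: 0.0
grip_force: 0.0
```

```bash
python3 -c "
from h import *
go(tw(0,-126.5),108,86.7)"
```

```text
off [0.08 4.23 0.14] rot [ 0.1 -0.1  0.1] t 6.7 tcp [ 487.6 -387.7  109.4] tray [   0.8 -168.8] F [ 0.8 -0.1  0.5]
```

Call:
step_arm(plan=[{"offset":[0,1.2,0],"rot":[0,0,0],"gripper":0},{"offset":[0,2.4,0],"rot":[0,0,0],"gripper":0},{"offset":[0,3.4,0],"rot":[0,0,0],"gripper":0},{"offset":[0,4,0],"rot":[0,0,0],"gripper":0},{"offset":[0,4.3,0],"rot":[0,0,0],"gripper":0},{"offset":[0,4.3,0],"rot":[0,0,0],"gripper":0},{"offset":[0,4.3,0],"rot":[0,0,0],"gripper":0}])

```text
time_s: 7.35
eef_pos: [489.6, -345.1, 109.0]
ee_rot: [-0.0, 0.029, 1.0, 0.0]
force: [0.5, -0.7, 0.5]
grip_width: -0.001
grip_force: 0.0
```

```bash
python3 -c "
from h import *
go(tw(0,-126),108,86.7)
c,s=snap('scene','scene1'); walls(c)
c,s=snap('wrist','wrist1'); walls(c,s)"
```

```text
off [0.04 0.01 0.1 ] rot [ 0.1 -0.   0. ] t 7.3 tcp [ 489.6 -345.1  109. ] tray [   0.4 -126.1] F [ 0.5 -0.7  0.5]
near 573 hinge 62.8 ang 0.924 ztop 54.5
far 309 hinge 65.5 ang 1.504 ztop 62.9
left 183 hinge 112.5 ang 1.541 ztop 62.1
right 201 hinge 107.5 ang 1.611 ztop 64.0
near 12180 hinge 60.6 ang 0.894 ztop 51.7
far 678 hinge 63.9 ang 1.517 ztop 39.8
right 1334 hinge 113.5 ang 1.601 ztop 76.4
```

Call:
step_arm(plan=[{"offset":[0,-1.5,0],"rot":[0,0,0],"gripper":0},{"offset":[0,-3,0],"rot":[0,0,0],"gripper":0},{"offset":[4,-3,0],"rot":[0,0,0],"gripper":0},{"offset":[8,-3,0],"rot":[0,0,0],"gripper":0},{"offset":[12.3,-3,0],"rot":[0,0,0],"gripper":0},{"offset":[12.3,-3,0],"rot":[0,0,0],"gripper":0},{"offset":[12.3,1,0],"rot":[0,0,0],"gripper":0},{"offset":[12.3,5,0],"rot":[0,0,0],"gripper":0},{"offset":[12.3,9,0],"rot":[0,0,0],"gripper":0},{"offset":[12.3,12.6,0],"rot":[0,0,0],"gripper":0},{"offset":[12.3,12.6,0],"rot":[0,0,0],"gripper":0},{"offset":[12.3,12.6,0],"rot":[0,0,0],"gripper":0}])

```text
time_s: 8.65
eef_pos: [374.9, -213.4, 109.6]
ee_rot: [0.001, 0.028, 1.0, -0.001]
force: [1.0, -0.7, 0.3]
grip_width: 0.002
grip_force: 0.0
```

```bash
python3 -c "
from h import *
go(tw(-77.5,0),108,86.7)"
```

```text
off [-4.42  0.12  0.17] rot [-0.1  0.1  0.1] t 8.7 tcp [ 374.9 -213.4  109.6] tray [-121.7   -1.2] F [ 1.  -0.7  0.3]
```

Call:
step_arm(plan=[{"offset":[-1.2,0,0],"rot":[0,0,0],"gripper":0},{"offset":[-2.4,0,0],"rot":[0,0,0],"gripper":0},{"offset":[-3.4,0,0],"rot":[0,0,0],"gripper":0},{"offset":[-4,0,0],"rot":[0,0,0],"gripper":0},{"offset":[-4.4,0,0],"rot":[0,0,0],"gripper":0},{"offset":[-4.4,0,0],"rot":[0,0,0],"gripper":0},{"offset":[-4.4,0,0],"rot":[0,0,0],"gripper":0}])

```text
time_s: 9.35
eef_pos: [418.0, -215.1, 109.2]
ee_rot: [0.0, 0.029, 1.0, 0.0]
force: [0.2, -0.3, 0.4]
grip_width: 0.001
grip_force: 0.0
```

```bash
python3 -c "
from h import *
go(tw(-77,0),108,86.7)
c,s=snap('scene','scene1'); walls(c)
c,s=snap('side','side1'); walls(c)"
```

```text
off [-0.16  0.05  0.12] rot [0. 0. 0.] t 9.3 tcp [ 418.  -215.1  109.2] tray [-78.6  -0.5] F [ 0.2 -0.3  0.4]
near 373 hinge 62.9 ang 1.555 ztop 62.7
far 302 hinge 65.6 ang 1.508 ztop 61.6
left 188 hinge 112.8 ang 1.557 ztop 61.6
right 195 hinge 108.0 ang 1.635 ztop 61.9
near 200 hinge 65.6 ang 1.537 ztop 64.4
far 384 hinge 62.5 ang 1.520 ztop 64.8
left 109 hinge 109.6 ang 1.574 ztop 64.1
right 366 hinge 111.0 ang 1.600 ztop 64.3
```

Call:
step_arm(plan=[{"offset":[-0.1,0,0],"rot":[0,0,0],"gripper":0},{"offset":[-0.1,0,0],"rot":[0,0,0],"gripper":0},{"offset":[1.5,0,0],"rot":[0,0,0],"gripper":0},{"offset":[1.5,0,-5],"rot":[0,0,0],"gripper":0},{"offset":[1.5,0,-10],"rot":[0,0,0],"gripper":0},{"offset":[1.5,0,-15],"rot":[0,0,0],"gripper":0},{"offset":[-3,0,-18],"rot":[0,0,0],"gripper":0},{"offset":[-7,0,-18],"rot":[0,0,0],"gripper":0},{"offset":[-7,0,-18],"rot":[0,0,0],"gripper":0},{"offset":[-7,0,-18],"rot":[0,0,0],"gripper":0}])

```text
time_s: 10.45
eef_pos: [488.1, -218.7, 288.6]
ee_rot: [-0.001, 0.028, 1.0, 0.0]
force: [-1.2, -0.6, -0.9]
grip_width: -0.001
grip_force: 0.0
```

```bash
python3 -c "
from h import *
go(tw(-7,0),290,86.7)
c,s=snap('wrist','wrist2'); walls(c,s); print(pose(c,s))
"
```

```text
off [-0.14  0.   -0.14] rot [ 0.  -0.1  0.1] t 10.4 tcp [ 488.1 -218.7  288.6] tray [-8.4 -0. ] F [-1.2 -0.6 -0.9]
far 1816 hinge 63.6 ang 1.515 ztop 61.6
left 1214 hinge 106.6 ang 1.558 ztop 61.6
right 1079 hinge 109.4 ang 1.603 ztop 62.7
(array([[ 5.56455876e-02,  9.64788582e-01,  2.57073064e-01],
       [ 9.98450287e-01, -5.39682063e-02, -1.35815226e-02],
       [ 7.70474230e-04,  2.57430426e-01, -9.66296529e-01]]), array([ 423.73331059, -216.2358663 ,  358.2950371 ]))
```

View pics/wrist2.png

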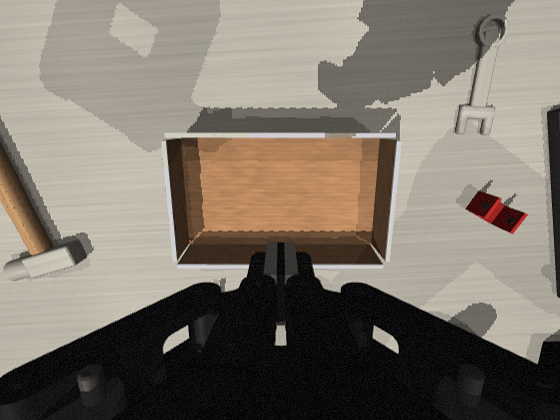

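The wrist view shows all four walls up and the tray spanning (163,135)-(400,265). The far wall is slightly open at 1.515 rad, so I'll nudge it a little more.

Call:
step_arm(plan=[{"offset":[-5,1,0],"rot":[0,0,0],"gripper":0},{"offset":[-10,2,0],"rot":[0,0,0],"gripper":0},{"offset":[-11.4,2,4],"rot":[0,0,0],"gripper":0},{"offset":[-11.4,2,9],"rot":[0,0,0],"gripper":0},{"offset":[-11.4,2,14],"rot":[0,0,0],"gripper":0},{"offset":[-11.4,2,17.5],"rot":[0,0,0],"gripper":0},{"offset":[-11.4,2,17.5],"rot":[0,0,0],"gripper":0},{"offset":[-11.4,2,17.5],"rot":[0,0,0],"gripper":0}])

```text
time_s: 11.3
eef_pos: [602.9, -206.0, 115.7]
ee_rot: [0.0, 0.029, 1.0, -0.0]
force: [0.1, 0.1, 1.2]
grip_width: 0.005
grip_force: 0.0
```

```bash
python3 -c "
from h import *
go(tw(75.2,20),112,86.7)
"
```

```text
off [3.02 0.07 0.37] rot [-0.  0.  0.] t 11.3 tcp [ 602.9 -206.   115.7] tray [105.4  19.3] F [0.1 0.1 1.2]
```

Call:
step_arm(plan=[{"offset":[1.2,0,0.3],"rot":[0,0,0],"gripper":0},{"offset":[2.4,0,0.3],"rot":[0,0,0],"gripper":0},{"offset":[3,0,0.3],"rot":[0,0,0],"gripper":0},{"offset":[3,0,0.3],"rot":[0,0,0],"gripper":0},{"offset":[1,0,0],"rot":[0,0,0],"gripper":0},{"offset":[0,0,-4],"rot":[0,0,0],"gripper":0},{"offset":[1,0,-9],"rot":[0,0,0],"gripper":0},{"offset":[4,0,-14],"rot":[0,0,0],"gripper":0},{"offset":[7,0,-17.5],"rot":[0,0,0],"gripper":0},{"offset":[11.4,0,-17.5],"rot":[0,0,0],"gripper":0},{"offset":[11.4,0,-17.5],"rot":[0,0,0],"gripper":0},{"offset":[11.4,0,-17.5],"rot":[0,0,0],"gripper":0}])

```text
time_s: 12.5
eef_pos: [489.1, -199.2, 290.7]
ee_rot: [0.001, 0.029, 1.0, -0.001]
force: [0.1, -0.1, -0.1]
grip_width: 0.003
grip_force: 0.0
```

```bash
python3 -c "
from h import *
go([500,206],300,12.4)
c,s=snap('wrist','wrist3'); walls(c,s)
c,s=snap('side','side1'); walls(c)
"
```

```text
off [ 1.25 40.52 -0.98] rot [ 0.   0.1 74.3] t 12.5 tcp [ 489.1 -199.2  290.7] tray [-8.6 19.5] F [ 0.1 -0.1 -0.1]
far 1469 hinge 63.6 ang 1.641 ztop 63.4
left 966 hinge 106.6 ang 1.556 ztop 61.0
right 1274 hinge 109.5 ang 1.604 ztop 62.8
near 334 hinge 65.3 ang 1.533 ztop 65.2
far 331 hinge 62.7 ang 1.642 ztop 65.2
left 290 hinge 108.6 ang 1.540 ztop 64.5
right 360 hinge 111.2 ang 1.603 ztop 63.9
```

Call:
step_arm(plan=[{"offset":[0,5,-1],"rot":[0,0,8.5],"gripper":5.2},{"offset":[0.2,10,-1],"rot":[0,0,17],"gripper":5.2},{"offset":[0.4,15,-1],"rot":[0,0,25.5],"gripper":5.2},{"offset":[0.6,20,-1],"rot":[0,0,34],"gripper":5.2},{"offset":[0.8,25,-1],"rot":[0,0,42.5],"gripper":5.2},{"offset":[1,30,-1],"rot":[0,0,51],"gripper":5.2},{"offset":[1.2,35,-1],"rot":[0,0,59.5],"gripper":5.2},{"offset":[1.3,39,-1],"rot":[0,0,68],"gripper":5.2},{"offset":[1.3,40.5,-1],"rot":[0,0,74.3],"gripper":5.2},{"offset":[1.3,40.5,-1],"rot":[0,0,74.3],"gripper":5.2},{"offset":[1.3,40.5,-1],"rot":[0,0,74.3],"gripper":5.2}])

```text
time_s: 13.7
eef_pos: [499.8, 207.7, 298.8]
ee_rot: [-0.0, 0.626, 0.78, -0.0]
force: [1.2, 0.6, 0.6]
grip_width: 0.609
grip_force: 0.0
```

```bash
python3 -c "
from h import *
go([500,206],300,12.4)
c,s=snap('wrist','wrist4'); P=cloud(c,s); print(pose(c,s)[1])
"
```

```text
off [-0.18 -0.02 -0.12] rot [-0.   0.   0.2] t 13.7 tcp [499.8 207.7 298.8] tray [-21.3 426.4] F [1.2 0.6 0.6]
[486.49714995 270.52032698 368.38227065]
```

View pics/wrist4.png

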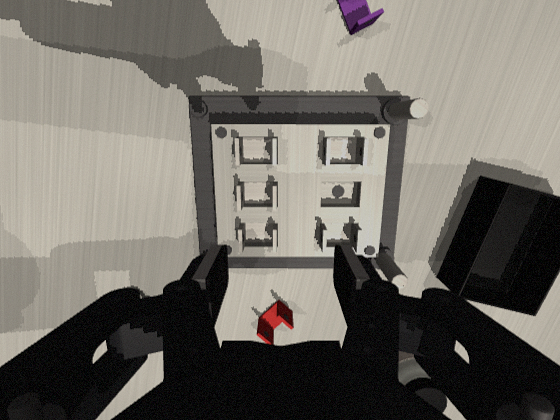

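The wrist view shows the die with brackets at (257,150), (257,192), (257,233), (343,148) and (338,235). The pocket at (340,192) is empty. Measuring leg tops next.

```bash
cat >> h.py <<'E'
def die_legs(c,s,roi=(200,400,90,275)):
    P=cloud(c,s); Z=P[...,2]; m=np.zeros(Z.shape,np.uint8); u0,u1,v0,v1=roi
    m[v0:v1,u0:u1]=((Z>61)&(Z<74))[v0:v1,u0:u1]
    n,l,st,ce=cv2.connectedComponentsWithStats(m)
    for i in range(1,n):
        if st[i,4]>25:
            q=P[l==i]; t=q[q[:,2]>np.percentile(q[:,2],60)]
            r=cv2.minAreaRect(t[:,:2].astype(np.float32))
            print(ce[i].round(),st[i,4],"ctr",np.round(r[0],1),"size",np.round(r[1],1),"ang",round(r[2],1),"z",np.percentile(q[:,2],95).round(1))
E
python3 - <<'E'
from h import *
c=dict(np.load("wrist4.npz")); s=sense(); die_legs(c,s)
P=cloud(c,s);Z=P[...,2]; m=np.zeros(Z.shape,bool); m[100:262,195:400]=1
a=m&(abs(Z-48)<3); g=cv2.morphologyEx(a.astype(np.uint8),cv2.MORPH_OPEN,np.ones((5,5)))>0
r=cv2.minAreaRect(P[g][:,:2].astype(np.float32)); print("top",r,np.median(Z[g]))
E
```

```text
[237. 151.] 140 ctr [450.8 235.7] size [ 3.9 24.7] ang 12.1 z 68.7
[274. 150.] 123 ctr [485.6 243.6] size [ 3.9 24.8] ang 12.4 z 68.9
[328. 151.] 144 ctr [536.3 255. ] size [ 4.  24.7] ang 14.4 z 68.7
[365. 151.] 163 ctr [571.4 262.4] size [ 4.2 25.7] ang 13.4 z 68.8
[239. 197.] 131 ctr [460.9 190.3] size [ 3.2 24.9] ang 10.4 z 68.6
[274. 197.] 107 ctr [496.  198.7] size [ 3.  25.7] ang 12.3 z 68.8
[240. 239.] 119 ctr [470.7 146.2] size [ 3.9 25.7] ang 14.5 z 68.7
[274. 240.] 100 ctr [505.9 153.3] size [ 3.2 24.5] ang 12.4 z 68.5
[324. 240.] 119 ctr [556.4 165.3] size [ 3.9 23.5] ang 11.8 z 68.5
[358. 240.] 137 ctr [591.4 173.1] size [ 3.9 25.9] ang 13.1 z 68.6
[392. 270.] 83 ctr [636.4 148.9] size [11.2  3.1] ang 36.9 z 73.1
top ((521.4385986328125, 203.46334838867188), (180.51373291015625, 144.4824981689453), 12.652669906616211) 47.58887245750077
```

```bash
cat >> h.py <<'E'
B=dict(A=(468.2,239.6),B=(553.9,258.7),C=(478.5,194.5),D=(488.3,149.8),E=(573.9,169.2))
E
python3 -c "
from h import *
go(B['D'],122,12.6)
"
```

```text
off [-5.29 -2.36 17.69] rot [-0.  0.  0.] t 13.8 tcp [499.8 206.7 298.9] tray [-21.2 425.3] F [ 0.8 -0.2  0.7]
```

Call:
step_arm(plan=[{"offset":[-2.6,-1.2,3],"rot":[0,0,0],"gripper":5.2},{"offset":[-5.3,-2.4,6],"rot":[0,0,0],"gripper":5.2},{"offset":[-5.3,-2.4,10.5],"rot":[0,0,0],"gripper":5.2},{"offset":[-5.3,-2.4,14],"rot":[0,0,0],"gripper":5.2},{"offset":[-5.3,-2.4,16],"rot":[0,0,0],"gripper":5.2},{"offset":[-5.3,-2.4,17.6],"rot":[0,0,0],"gripper":5.2},{"offset":[-5.3,-2.4,17.6],"rot":[0,0,0],"gripper":5.2},{"offset":[-5.3,-2.4,17.6],"rot":[0,0,0],"gripper":5.2}])

```text
time_s: 14.55
eef_pos: [487.8, 148.5, 123.7]
ee_rot: [0.0, 0.626, 0.78, 0.0]
force: [-0.3, -0.4, -0.4]
grip_width: 0.61
grip_force: 0.0
```

```bash
python3 -c "
from h import *
go(B['D'],122,12.6)
c,s=snap('wrist','wrist5')
"
```

```text
off [0.11 0.08 0.17] rot [ 0.   0.  -0.1] t 14.6 tcp [487.8 148.5 123.7] tray [-29.9 366.6] F [-0.3 -0.4 -0.4]
```

View pics/wrist5.png

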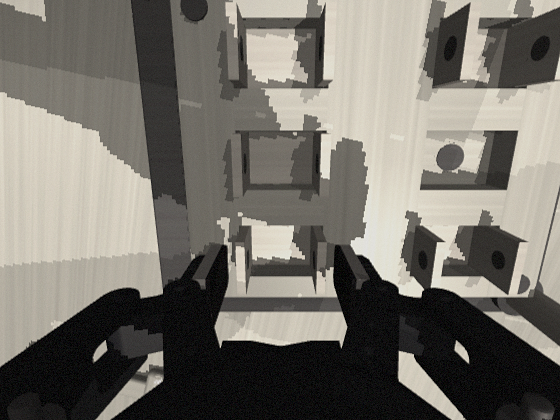

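The wrist view shows the fingers at u≈215 and u≈345 straddling the bracket at (281,255). Closing now.

Call:
step_arm(plan=[{"offset":[0.1,0.1,0.2],"rot":[0,0,0],"gripper":5.2},{"offset":[0.1,0.1,0.2],"rot":[0,0,0],"gripper":3.5},{"offset":[0.1,0.1,0.2],"rot":[0,0,0],"gripper":3.5},{"offset":[0.1,0.1,0.2],"rot":[0,0,0],"gripper":3.5},{"offset":[0.1,0.1,0.2],"rot":[0,0,0],"gripper":3.5},{"offset":[0.1,0.1,0.2],"rot":[0,0,0],"gripper":3.5}], squeeze=60)

```text
time_s: 15.2
eef_pos: [488.4, 150.4, 122.1]
ee_rot: [0.001, 0.626, 0.78, 0.001]
force: [-0.4, 0.2, 6.0]
grip_width: 0.453
grip_force: 61.1
```

Call:
step_arm(plan=[{"offset":[0,0,-1],"rot":[0,0,0],"gripper":3.5},{"offset":[0,0,-3],"rot":[0,0,0],"gripper":3.5},{"offset":[0,0,-6],"rot":[0,0,0],"gripper":3.5},{"offset":[0,0,-10],"rot":[0,0,0],"gripper":3.5},{"offset":[0,0,-11],"rot":[0,0,0],"gripper":3.5},{"offset":[0,0,-11],"rot":[0,0,0],"gripper":3.5}])

```text
time_s: 15.8
eef_pos: [488.3, 150.4, 233.0]
ee_rot: [0.001, 0.626, 0.78, 0.001]
force: [0.0, -0.0, -0.8]
grip_width: 0.453
grip_force: 60.5
```

```bash
python3 -c "
from h import *
go(tw(0,-80),230,-3.3)
c,s=snap('side','side2'); c,s=snap('wrist','wrist6'); P=cloud(c,s); 
q=P[200:290,230:340].reshape(-1,3); print(np.nanpercentile(q[:,2],[5,25,50,75,95]))
"
```

```text
off [-43.96  -9.33   0.29] rot [ 0.2  0.  15.7] t 15.8 tcp [488.3 150.4 233. ] tray [-29.4 368.5] F [ 0.  -0.  -0.8]
[ -0.76101822  42.24009896 144.17074165 154.98243811 183.89668724]
```

View pics/wrist6.png

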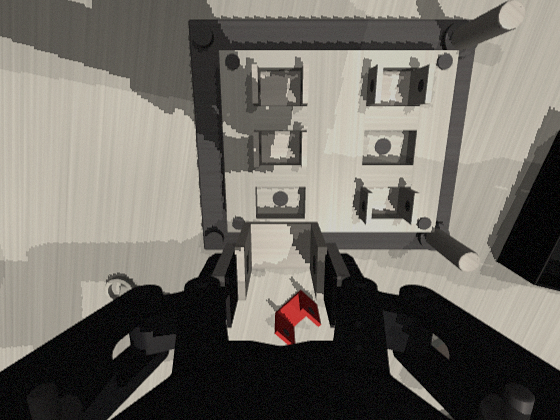

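The bracket is held at (283,270) and its pocket at (280,200) is empty. Carrying it to the tray.

Call:
step_arm(plan=[{"offset":[-4.4,-0.9,0],"rot":[0,0,1.6],"gripper":3.5},{"offset":[-8.8,-1.9,0],"rot":[0,0,3.2],"gripper":3.5},{"offset":[-13.2,-2.8,0],"rot":[0,0,4.8],"gripper":3.5},{"offset":[-17.6,-3.7,0],"rot":[0,0,6.4],"gripper":3.5},{"offset":[-22,-4.7,0],"rot":[0,0,8],"gripper":3.5},{"offset":[-26.4,-5.6,0],"rot":[0,0,9.6],"gripper":3.5},{"offset":[-30.8,-6.5,0],"rot":[0,0,11.2],"gripper":3.5},{"offset":[-35.2,-7.4,0],"rot":[0,0,12.8],"gripper":3.5},{"offset":[-39.6,-8.4,0],"rot":[0,0,14.4],"gripper":3.5},{"offset":[-44,-9.3,0],"rot":[0,0,15.7],"gripper":3.5},{"offset":[-44,-9.3,0],"rot":[0,0,15.7],"gripper":3.5},{"offset":[-44,-9.3,0],"rot":[0,0,15.7],"gripper":3.5}])

```text
time_s: 17.1
eef_pos: [491.3, -299.6, 229.4]
ee_rot: [-0.002, 0.727, 0.686, 0.0]
force: [-0.2, 0.7, -1.6]
grip_width: 0.455
grip_force: 60.5
```

```bash
python3 -c "
from h import *
go(tw(0,-80),107,-3.3)
"
```

```text
off [ 0.03  0.09 12.24] rot [-0.1 -0.1 -0. ] t 17.1 tcp [ 491.3 -299.6  229.4] tray [ -0.6 -80.6] F [-0.2  0.7 -1.6]
```

Call:
step_arm(plan=[{"offset":[0,0.1,4],"rot":[0,0,0],"gripper":3.5},{"offset":[0,0.1,8],"rot":[0,0,0],"gripper":3.5},{"offset":[0,0.1,11],"rot":[0,0,0],"gripper":3.5},{"offset":[0,0.1,12.2],"rot":[0,0,0],"gripper":3.5},{"offset":[0,0.1,12.2],"rot":[0,0,0],"gripper":3.5},{"offset":[0,0.1,12.2],"rot":[0,0,0],"gripper":3.5}])

```text
time_s: 17.7
eef_pos: [493.3, -298.9, 109.9]
ee_rot: [0.0, 0.727, 0.687, 0.0]
force: [0.6, -0.5, -0.7]
grip_width: 0.452
grip_force: 60.9
```

Call:
step_arm(plan=[{"offset":[0,0,0.1],"rot":[0,0,0],"gripper":3.5},{"offset":[0,0,0.2],"rot":[0,0,0],"gripper":3.5},{"offset":[0,0,0.2],"rot":[0,0,0],"gripper":3.5}])

```text
time_s: 18.0
eef_pos: [492.9, -299.4, 107.5]
ee_rot: [0.0, 0.727, 0.687, 0.0]
force: [-0.3, -1.1, -0.8]
grip_width: 0.453
grip_force: 60.9
```

Call:
step_arm(plan=[{"offset":[0,0,0.1],"rot":[0,0,0],"gripper":3.5},{"offset":[0,0,0.1],"rot":[0,0,0],"gripper":3.8},{"offset":[0,0,0.1],"rot":[0,0,0],"gripper":4.3},{"offset":[0,0,0.1],"rot":[0,0,0],"gripper":5.2},{"offset":[0,0,0.1],"rot":[0,0,0],"gripper":5.2},{"offset":[0,0,0.1],"rot":[0,0,0],"gripper":5.2},{"offset":[0,0,-3],"rot":[0,0,0],"gripper":5.2},{"offset":[0,0,-7],"rot":[0,0,0],"gripper":5.2},{"offset":[0,0,-12.2],"rot":[0,0,0],"gripper":5.2},{"offset":[0,0,-12.2],"rot":[0,0,0],"gripper":5.2}])

```text
time_s: 19.0
eef_pos: [494.2, -300.6, 235.8]
ee_rot: [0.006, 0.727, 0.687, 0.0]
force: [-0.3, 0.2, 0.9]
grip_width: 0.609
grip_force: 0.0
```

```bash
cat >> h.py <<'E'
def inbox(c,s=None):
    P=cloud(c,s); Z=P[...,2]; d=P[...,:2]-TC
    a=d@[np.cos(TY),np.sin(TY)]; b=d@[-np.sin(TY),np.cos(TY)]
    m=((abs(a)<52)&(abs(b)<101)&(Z>22)&(Z<110)).astype(np.uint8)
    n,l,st,ce=cv2.connectedComponentsWithStats(m)
    for i in range(1,n):
        k=l==i
        if st[i,4]>40: print(ce[i].round(),st[i,4],"a %.0f..%.0f b %.0f..%.0f ztop %.1f"%(*np.percentile(a[k],[2,98]),*np.percentile(b[k],[2,98]),np.percentile(Z[k],97)))
E
python3 -c "
from h import *
go(B['E'],230,12.6)
c,s=snap('scene','scene2'); inbox(c); die_legs(c,None,(295,410,195,300)); walls(c)
"
```

```text
off [47.37  5.27  0.28] rot [  0.4   0.5 -15.9] t 19.0 tcp [ 494.2 -300.6  235.8] tray [  2.4 -81.4] F [-0.3  0.2  0.9]
[225. 154.] 59 a -27..-8 b -90..-63 ztop 54.2
[218. 160.] 54 a 7..22 b -91..-63 ztop 55.3
[364. 221.] 29 ctr [461.  194.7] size [ 4.9 23. ] ang 16.3 z 71.1
[380. 227.] 26 ctr [449.1 239.4] size [ 6.4 19.1] ang 19.7 z 69.8
[376. 237.] 29 ctr [484.6 247.5] size [ 6.6 24.6] ang 17.1 z 71.6
[337. 240.] 27 ctr [555.4 167.7] size [ 6.6 22.9] ang 11.4 z 71.4
[332. 250.] 31 ctr [591.5 180. ] size [ 5.9 17.5] ang 3.5 z 70.8
[370. 252.] 27 ctr [535.8 258.3] size [ 3.4 24.9] ang 9.7 z 71.4
[366. 263.] 34 ctr [571.2 266.1] size [ 6.5 23.6] ang 11.2 z 70.9
near 378 hinge 62.8 ang 1.553 ztop 62.9
far 389 hinge 65.3 ang 1.627 ztop 62.8
left 178 hinge 112.5 ang 1.546 ztop 63.3
right 178 hinge 107.8 ang 1.620 ztop 62.7
```

Call:
step_arm(plan=[{"offset":[4.7,0.5,0],"rot":[0,0,-1.6],"gripper":5.2},{"offset":[9.4,1,0],"rot":[0,0,-3.2],"gripper":5.2},{"offset":[14.1,1.6,0],"rot":[0,0,-4.8],"gripper":5.2},{"offset":[18.8,2.1,0],"rot":[0,0,-6.4],"gripper":5.2},{"offset":[23.5,2.6,0],"rot":[0,0,-8],"gripper":5.2},{"offset":[28.2,3.2,0],"rot":[0,0,-9.6],"gripper":5.2},{"offset":[32.9,3.7,0],"rot":[0,0,-11.2],"gripper":5.2},{"offset":[37.6,4.2,0],"rot":[0,0,-12.8],"gripper":5.2},{"offset":[42.3,4.7,0],"rot":[0,0,-14.4],"gripper":5.2},{"offset":[47.3,5.3,0],"rot":[0,0,-15.9],"gripper":5.2},{"offset":[47.3,5.3,0],"rot":[0,0,-15.9],"gripper":5.2},{"offset":[47.3,5.3,0],"rot":[0,0,-15.9],"gripper":5.2}])

```text
time_s: 20.25
eef_pos: [572.3, 170.4, 227.9]
ee_rot: [-0.001, 0.624, 0.781, -0.001]
force: [-0.0, 0.3, -0.2]
grip_width: 0.606
grip_force: 0.0
```

```bash
python3 -c "
from h import *
go(B['E'],122,12.6)
c,s=snap('wrist','wrist7'); die_legs(c,s,(100,460,0,300))
"
```

```text
off [-0.15  0.15 10.59] rot [-0.1 -0.   0.1] t 20.2 tcp [572.3 170.4 227.9] tray [ 53.3 393.3] F [-0.   0.3 -0.2]
[366.  29.] 194 ctr [600.8 306.3] size [ 6.7 17.1] ang 57.6 z 73.5
[133.  84.] 395 ctr [451.  236.7] size [ 4.4 25.5] ang 12.1 z 68.7
[184.  85.] 331 ctr [486.2 244.3] size [ 4.3 24.7] ang 12.2 z 68.5
[257.  84.] 251 ctr [536.7 255.4] size [ 3.8 25.5] ang 13.7 z 68.8
[308.  85.] 259 ctr [571.7 263.3] size [ 3.9 25.5] ang 12.8 z 68.6
[141. 150.] 341 ctr [460.9 191.6] size [ 4.5 25.6] ang 11.9 z 68.6
[189. 150.] 286 ctr [496.1 199.6] size [ 4.3 25.5] ang 12.1 z 68.5
[259. 211.] 187 ctr [556.5 166. ] size [ 3.7 25.9] ang 13.2 z 68.6
[305. 211.] 199 ctr [591.8 173.5] size [ 3.9 25. ] ang 14.0 z 68.5
[358. 250.] 62 ctr [642.8 151.3] size [ 2.1 10.8] ang 81.6 z 72.7
```

Call:
step_arm(plan=[{"offset":[-0.1,0.2,3],"rot":[0,0,0],"gripper":5.2},{"offset":[-0.1,0.2,6],"rot":[0,0,0],"gripper":5.2},{"offset":[-0.1,0.2,9],"rot":[0,0,0],"gripper":5.2},{"offset":[-0.1,0.2,10.5],"rot":[0,0,0],"gripper":5.2},{"offset":[-0.1,0.2,10.5],"rot":[0,0,0],"gripper":5.2},{"offset":[-0.1,0.2,10.5],"rot":[0,0,0],"gripper":5.2},{"offset":[-0.1,0.2,10.5],"rot":[0,0,0],"gripper":3.5},{"offset":[-0.1,0.2,10.5],"rot":[0,0,0],"gripper":3.5},{"offset":[-0.1,0.2,10.5],"rot":[0,0,0],"gripper":3.5},{"offset":[-0.1,0.2,10.5],"rot":[0,0,0],"gripper":3.5},{"offset":[-0.1,0.2,10.5],"rot":[0,0,0],"gripper":3.5}], squeeze=60)

```text
time_s: 21.4
eef_pos: [574.6, 168.9, 126.2]
ee_rot: [0.0, 0.625, 0.781, -0.0]
force: [-8.5, -2.9, 8.6]
grip_width: 0.452
grip_force: 61.7
```

Call:
step_arm(plan=[{"offset":[0,0,-1],"rot":[0,0,0],"gripper":3.5},{"offset":[0,0,-3],"rot":[0,0,0],"gripper":3.5},{"offset":[0,0,-6],"rot":[0,0,0],"gripper":3.5},{"offset":[0,0,-10],"rot":[0,0,0],"gripper":3.5},{"offset":[0,0,-11],"rot":[0,0,0],"gripper":3.5},{"offset":[0,0,-11],"rot":[0,0,0],"gripper":3.5}])

```text
time_s: 22.0
eef_pos: [575.5, 169.3, 237.0]
ee_rot: [0.002, 0.625, 0.781, 0.002]
force: [0.4, 0.1, -1.1]
grip_width: 0.451
grip_force: 60.9
```

```bash
python3 -c "
from h import *
go(tw(0,-40),230,-3.3)
"
```

```text
off [-40.03 -17.31   0.64] rot [ 0.3 -0.  15.9] t 22.0 tcp [575.5 169.3 237. ] tray [ 56.5 392.4] F [ 0.4  0.1 -1.1]
```

Call:
step_arm(plan=[{"offset":[-4,-1.7,0],"rot":[0,0,1.6],"gripper":3.5},{"offset":[-8,-3.5,0],"rot":[0,0,3.2],"gripper":3.5},{"offset":[-12,-5.2,0],"rot":[0,0,4.8],"gripper":3.5},{"offset":[-16,-6.9,0],"rot":[0,0,6.4],"gripper":3.5},{"offset":[-20,-8.7,0],"rot":[0,0,8],"gripper":3.5},{"offset":[-24,-10.4,0],"rot":[0,0,9.6],"gripper":3.5},{"offset":[-28,-12.1,0],"rot":[0,0,11.2],"gripper":3.5},{"offset":[-32,-13.8,0],"rot":[0,0,12.8],"gripper":3.5},{"offset":[-36,-15.6,0],"rot":[0,0,14.4],"gripper":3.5},{"offset":[-40,-17.3,0],"rot":[0,0,15.9],"gripper":3.5},{"offset":[-40,-17.3,0],"rot":[0,0,15.9],"gripper":3.5},{"offset":[-40,-17.3,0],"rot":[0,0,15.9],"gripper":3.5}])

```text
time_s: 23.2
eef_pos: [493.1, -259.3, 233.1]
ee_rot: [-0.001, 0.728, 0.686, -0.0]
force: [1.4, 0.1, -0.5]
grip_width: 0.45
grip_force: 60.9
```

```bash
python3 -c "
from h import *
go(tw(0,-40),111,-3.3)
c,s=snap('wrist','wrist8'); inbox(c,s)
"
```

```text
off [ 0.    0.13 12.21] rot [-0.1 -0.1 -0.1] t 23.2 tcp [ 493.1 -259.3  233.1] tray [ -1.1 -40.2] F [ 1.4  0.1 -0.5]
```

Call:
step_arm(plan=[{"offset":[0,0.1,4],"rot":[0,0,0],"gripper":3.5},{"offset":[0,0.1,8],"rot":[0,0,0],"gripper":3.5},{"offset":[0,0.1,11],"rot":[0,0,0],"gripper":3.5},{"offset":[0,0.1,12.1],"rot":[0,0,0],"gripper":3.5},{"offset":[0,0.1,12.1],"rot":[0,0,0],"gripper":3.5},{"offset":[0,0.1,12.1],"rot":[0,0,0],"gripper":3.5},{"offset":[0,0.1,12.1],"rot":[0,0,0],"gripper":3.5}])

```text
time_s: 23.95
eef_pos: [495.1, -258.9, 114.4]
ee_rot: [0.001, 0.727, 0.687, 0.0]
force: [-0.8, -0.3, -0.1]
grip_width: 0.452
grip_force: 60.9
```

Call:
step_arm(plan=[{"offset":[0,0,0.2],"rot":[0,0,0],"gripper":3.5},{"offset":[0,0,0.4],"rot":[0,0,0],"gripper":3.5},{"offset":[0,0,0.4],"rot":[0,0,0],"gripper":3.5},{"offset":[0,0,0.4],"rot":[0,0,0],"gripper":3.5}])

```text
time_s: 24.35
eef_pos: [494.8, -259.1, 110.3]
ee_rot: [0.001, 0.727, 0.687, 0.0]
force: [-1.8, 1.6, 8.3]
grip_width: 0.455
grip_force: 61.8
```

Contact (about 8 N), so release.

Call:
step_arm(plan=[{"offset":[0,0,0],"rot":[0,0,0],"gripper":3.9},{"offset":[0,0,0],"rot":[0,0,0],"gripper":4.3},{"offset":[0,0,0],"rot":[0,0,0],"gripper":5.2},{"offset":[0,0,0],"rot":[0,0,0],"gripper":5.2},{"offset":[0,0,0],"rot":[0,0,0],"gripper":5.2},{"offset":[0,0,-3],"rot":[0,0,0],"gripper":5.2},{"offset":[0,0,-7],"rot":[0,0,0],"gripper":5.2},{"offset":[0,0,-11],"rot":[0,0,0],"gripper":5.2},{"offset":[0,0,-12],"rot":[0,0,0],"gripper":5.2},{"offset":[0,0,-12],"rot":[0,0,0],"gripper":5.2}])

```text
time_s: 25.35
eef_pos: [494.9, -259.2, 230.5]
ee_rot: [0.001, 0.727, 0.687, 0.0]
force: [0.3, 0.2, 0.4]
grip_width: 0.612
grip_force: 0.0
```

```bash
python3 -c "
from h import *
go(B['C'],230,12.6)
c,s=snap('scene','scene2'); inbox(c); die_legs(c,None,(295,410,195,300)); walls(c)
"
```

```text
off [ 4.52e+01 -4.22e+00 -3.00e-02] rot [  0.1   0.1 -15.9] t 25.4 tcp [ 494.9 -259.2  230.5] tray [  0.7 -40. ] F [0.3 0.2 0.4]
[226. 160.] 112 a -20..21 b -88..-22 ztop 54.5
[218. 160.] 58 a -5..22 b -90..-63 ztop 52.6
[235. 160.] 53 a -21..-15 b -48..-21 ztop 53.0
[364. 221.] 29 ctr [460.  194.4] size [ 5.9 23. ] ang 13.1 z 70.1
[380. 227.] 27 ctr [450.  238.3] size [ 4.5 21.6] ang 12.9 z 70.7
[360. 231.] 29 ctr [495.  202.6] size [ 6.7 22.7] ang 13.3 z 69.6
[376. 237.] 29 ctr [484.1 247.3] size [ 6.8 19.8] ang 13.7 z 70.8
[370. 252.] 29 ctr [535.4 258. ] size [ 4.1 24.9] ang 13.5 z 70.6
[366. 262.] 29 ctr [572.5 265.6] size [ 4.7 24.5] ang 10.1 z 70.8
near 381 hinge 62.9 ang 1.561 ztop 63.0
far 389 hinge 65.6 ang 1.632 ztop 63.6
left 180 hinge 112.6 ang 1.548 ztop 62.1
right 173 hinge 107.5 ang 1.618 ztop 63.4
```

Good. Next bracket C.

Call:
step_arm(plan=[{"offset":[4.5,-0.4,0],"rot":[0,0,-1.6],"gripper":5.2},{"offset":[9,-0.8,0],"rot":[0,0,-3.2],"gripper":5.2},{"offset":[13.5,-1.3,0],"rot":[0,0,-4.8],"gripper":5.2},{"offset":[18,-1.7,0],"rot":[0,0,-6.4],"gripper":5.2},{"offset":[22.5,-2.1,0],"rot":[0,0,-8],"gripper":5.2},{"offset":[27,-2.5,0],"rot":[0,0,-9.6],"gripper":5.2},{"offset":[31.5,-2.9,0],"rot":[0,0,-11.2],"gripper":5.2},{"offset":[36,-3.4,0],"rot":[0,0,-12.8],"gripper":5.2},{"offset":[40.5,-3.8,0],"rot":[0,0,-14.4],"gripper":5.2},{"offset":[45.2,-4.2,0],"rot":[0,0,-15.9],"gripper":5.2},{"offset":[45.2,-4.2,0],"rot":[0,0,-15.9],"gripper":5.2},{"offset":[45.2,-4.2,0],"rot":[0,0,-15.9],"gripper":5.2}])

```text
time_s: 26.6
eef_pos: [477.8, 195.2, 227.5]
ee_rot: [-0.001, 0.624, 0.781, -0.001]
force: [-0.7, 0.1, -0.0]
grip_width: 0.607
grip_force: 0.0
```

```bash
python3 -c "
from h import *
go(B['C'],122,12.6)
c,s=snap('wrist','wrist9'); die_legs(c,s,(100,460,0,300))
"
```

```text
off [-0.08  0.09 10.55] rot [-0.2  0.   0.1] t 26.6 tcp [477.8 195.2 227.5] tray [-42.6 412.6] F [-0.7  0.1 -0. ]
[258. 147.] 219 ctr [451.  237.8] size [ 3.7 25.2] ang 11.7 z 68.6
[306. 148.] 220 ctr [485.9 245.7] size [ 3.8 25.2] ang 14.1 z 68.5
[375. 149.] 289 ctr [536.3 255.7] size [ 4.2 25.3] ang 12.9 z 68.4
[424. 149.] 334 ctr [571.2 263.6] size [ 4.4 25.3] ang 13.4 z 68.5
[258. 208.] 190 ctr [460.5 191.7] size [ 3.9 25.1] ang 11.6 z 68.6
[304. 208.] 197 ctr [495.8 199.8] size [ 3.9 25.1] ang 13.5 z 68.5
```

Call:
step_arm(plan=[{"offset":[-0.1,0.1,3],"rot":[0,0,0],"gripper":5.2},{"offset":[-0.1,0.1,6],"rot":[0,0,0],"gripper":5.2},{"offset":[-0.1,0.1,9],"rot":[0,0,0],"gripper":5.2},{"offset":[-0.1,0.1,10.5],"rot":[0,0,0],"gripper":5.2},{"offset":[-0.1,0.1,10.7],"rot":[0,0,0],"gripper":5.2},{"offset":[-0.1,0.1,10.7],"rot":[0,0,0],"gripper":5.2},{"offset":[-0.1,0.1,10.7],"rot":[0,0,0],"gripper":3.5},{"offset":[-0.1,0.1,10.7],"rot":[0,0,0],"gripper":3.5},{"offset":[-0.1,0.1,10.7],"rot":[0,0,0],"gripper":3.5},{"offset":[-0.1,0.1,10.7],"rot":[0,0,0],"gripper":3.5},{"offset":[-0.1,0.1,10.7],"rot":[0,0,0],"gripper":3.5}], squeeze=60)

```text
time_s: 27.75
eef_pos: [479.2, 193.3, 123.4]
ee_rot: [-0.0, 0.625, 0.781, -0.001]
force: [-5.7, -4.2, 6.7]
grip_width: 0.453
grip_force: 62.0
```

Call:
step_arm(plan=[{"offset":[0,0,-1],"rot":[0,0,0],"gripper":3.5},{"offset":[0,0,-3],"rot":[0,0,0],"gripper":3.5},{"offset":[0,0,-6],"rot":[0,0,0],"gripper":3.5},{"offset":[0,0,-10],"rot":[0,0,0],"gripper":3.5},{"offset":[0,0,-11],"rot":[0,0,0],"gripper":3.5},{"offset":[0,0,-11],"rot":[0,0,0],"gripper":3.5}])

```text
time_s: 28.35
eef_pos: [480.2, 194.0, 234.6]
ee_rot: [0.002, 0.625, 0.781, 0.002]
force: [-0.2, -0.2, -1.4]
grip_width: 0.452
grip_force: 61.3
```

```bash
python3 -c "
from h import *
go(tw(0,0),230,-3.3)
"
```

```text
off [-40.67  -7.45   0.43] rot [ 0.3 -0.  15.9] t 28.4 tcp [480.2 194.  234.6] tray [-40.  411.5] F [-0.2 -0.2 -1.4]
```

Call:
step_arm(plan=[{"offset":[-4,-0.7,0],"rot":[0,0,1.6],"gripper":3.5},{"offset":[-8.1,-1.5,0],"rot":[0,0,3.2],"gripper":3.5},{"offset":[-12.2,-2.2,0],"rot":[0,0,4.8],"gripper":3.5},{"offset":[-16.3,-3,0],"rot":[0,0,6.4],"gripper":3.5},{"offset":[-20.4,-3.7,0],"rot":[0,0,8],"gripper":3.5},{"offset":[-24.4,-4.5,0],"rot":[0,0,9.6],"gripper":3.5},{"offset":[-28.5,-5.2,0],"rot":[0,0,11.2],"gripper":3.5},{"offset":[-32.6,-6,0],"rot":[0,0,12.8],"gripper":3.5},{"offset":[-36.6,-6.7,0],"rot":[0,0,14.4],"gripper":3.5},{"offset":[-40.7,-7.4,0],"rot":[0,0,15.9],"gripper":3.5},{"offset":[-40.7,-7.4,0],"rot":[0,0,15.9],"gripper":3.5},{"offset":[-40.7,-7.4,0],"rot":[0,0,15.9],"gripper":3.5}])

```text
time_s: 29.55
eef_pos: [495.9, -219.7, 231.0]
ee_rot: [-0.001, 0.727, 0.686, -0.0]
force: [0.3, 0.3, -0.5]
grip_width: 0.452
grip_force: 61.2
```

```bash
python3 -c "
from h import *
go(tw(0,0),108,-3.3)
"
```

```text
off [ 0.04  0.08 12.3 ] rot [-0.1 -0.1 -0.1] t 29.6 tcp [ 495.9 -219.7  231. ] tray [-0.5 -0.6] F [ 0.3  0.3 -0.5]
```

Call:
step_arm(plan=[{"offset":[0,0,4],"rot":[0,0,0],"gripper":3.5},{"offset":[0,0,8],"rot":[0,0,0],"gripper":3.5},{"offset":[0,0,11],"rot":[0,0,0],"gripper":3.5},{"offset":[0,0,12.2],"rot":[0,0,0],"gripper":3.5},{"offset":[0,0,12.4],"rot":[0,0,0],"gripper":3.5},{"offset":[0,0,12.4],"rot":[0,0,0],"gripper":3.5},{"offset":[0,0,12.4],"rot":[0,0,0],"gripper":3.5}])

```text
time_s: 30.25
eef_pos: [496.8, -219.3, 109.1]
ee_rot: [0.001, 0.727, 0.687, 0.0]
force: [0.8, -1.5, -0.7]
grip_width: 0.45
grip_force: 61.7
```

Call:
step_arm(plan=[{"offset":[0,0,0.2],"rot":[0,0,0],"gripper":3.5},{"offset":[0,0,0.2],"rot":[0,0,0],"gripper":3.5},{"offset":[0,0,0.2],"rot":[0,0,0],"gripper":3.9},{"offset":[0,0,0.2],"rot":[0,0,0],"gripper":4.3},{"offset":[0,0,0.2],"rot":[0,0,0],"gripper":5.2},{"offset":[0,0,0.2],"rot":[0,0,0],"gripper":5.2},{"offset":[0,0,0.2],"rot":[0,0,0],"gripper":5.2},{"offset":[0,0,-3],"rot":[0,0,0],"gripper":5.2},{"offset":[0,0,-7],"rot":[0,0,0],"gripper":5.2},{"offset":[0,0,-11],"rot":[0,0,0],"gripper":5.2},{"offset":[0,0,-12],"rot":[0,0,0],"gripper":5.2},{"offset":[0,0,-12],"rot":[0,0,0],"gripper":5.2}])

```text
time_s: 31.45
eef_pos: [496.7, -219.6, 229.5]
ee_rot: [0.001, 0.727, 0.687, 0.0]
force: [-0.1, 0.9, 0.0]
grip_width: 0.61
grip_force: 0.0
```

```bash
python3 -c "
from h import *
go(B['A'],230,12.6)
c,s=snap('scene','scene2'); inbox(c); die_legs(c,None,(295,410,195,300))
"
```

```text
off [45.69 -5.47 -0.14] rot [  0.1   0.1 -15.9] t 31.4 tcp [ 496.7 -219.6  229.5] tray [ 0.2 -0.4] F [-0.1  0.9  0. ]
[225. 153.] 50 a -21..-14 b -91..-64 ztop 55.0
[223. 163.] 116 a -5..22 b -89..-24 ztop 54.5
[235. 160.] 58 a -22..-13 b -49..-22 ztop 55.8
[245. 166.] 56 a -23..-14 b -7..19 ztop 55.1
[237. 173.] 58 a 11..22 b -8..19 ztop 55.9
[380. 227.] 26 ctr [450.9 239.8] size [ 6.6 23.2] ang 5.9 z 71.3
[377. 237.] 28 ctr [485.8 248.2] size [ 5.5 25.3] ang 17.4 z 69.5
[370. 252.] 30 ctr [535.9 257.4] size [ 4.2 21.8] ang 10.3 z 70.3
[366. 262.] 31 ctr [571.3 264.3] size [ 4.9 22.8] ang 13.5 z 71.0
```

Call:
step_arm(plan=[{"offset":[4.6,-0.5,0],"rot":[0,0,-1.6],"gripper":5.2},{"offset":[9.2,-1.1,0],"rot":[0,0,-3.2],"gripper":5.2},{"offset":[13.7,-1.6,0],"rot":[0,0,-4.8],"gripper":5.2},{"offset":[18.3,-2.2,0],"rot":[0,0,-6.4],"gripper":5.2},{"offset":[22.8,-2.7,0],"rot":[0,0,-8],"gripper":5.2},{"offset":[27.4,-3.3,0],"rot":[0,0,-9.6],"gripper":5.2},{"offset":[32,-3.8,0],"rot":[0,0,-11.2],"gripper":5.2},{"offset":[36.6,-4.4,0],"rot":[0,0,-12.8],"gripper":5.2},{"offset":[41.2,-4.9,0],"rot":[0,0,-14.4],"gripper":5.2},{"offset":[45.7,-5.5,0],"rot":[0,0,-15.9],"gripper":5.2},{"offset":[45.7,-5.5,0],"rot":[0,0,-15.9],"gripper":5.2},{"offset":[45.7,-5.5,0],"rot":[0,0,-15.9],"gripper":5.2}])

```text
time_s: 32.7
eef_pos: [466.9, 240.4, 226.4]
ee_rot: [-0.001, 0.624, 0.781, -0.001]
force: [1.1, 0.1, -0.1]
grip_width: 0.608
grip_force: 0.0
```

```bash
python3 -c "
from h import *
go(B['A'],122,12.6)
c,s=snap('wrist','wrist10'); die_legs(c,s,(100,460,0,300))
"
```

```text
off [-0.1   0.15 10.44] rot [-0.2  0.   0.1] t 32.7 tcp [466.9 240.4 226.4] tray [-56.  457.1] F [ 1.1  0.1 -0.1]
[260. 208.] 196 ctr [451.1 237.9] size [ 3.9 25.5] ang 11.8 z 68.6
[306. 208.] 201 ctr [486.2 245.8] size [ 3.9 25.6] ang 13.6 z 68.5
[372. 210.] 262 ctr [536.4 255.7] size [ 4.1 25.9] ang 12.0 z 68.3
[418. 210.] 299 ctr [571.4 263.6] size [ 4.6 25.8] ang 13.5 z 68.2
```

Call:
step_arm(plan=[{"offset":[0,0.2,3],"rot":[0,0,0],"gripper":5.2},{"offset":[0,0.2,6],"rot":[0,0,0],"gripper":5.2},{"offset":[0,0.2,9],"rot":[0,0,0],"gripper":5.2},{"offset":[0,0.2,10.5],"rot":[0,0,0],"gripper":5.2},{"offset":[0,0.2,10.6],"rot":[0,0,0],"gripper":5.2},{"offset":[0,0.2,10.6],"rot":[0,0,0],"gripper":5.2},{"offset":[0,0.2,10.6],"rot":[0,0,0],"gripper":3.5},{"offset":[0,0.2,10.6],"rot":[0,0,0],"gripper":3.5},{"offset":[0,0.2,10.6],"rot":[0,0,0],"gripper":3.5},{"offset":[0,0.2,10.6],"rot":[0,0,0],"gripper":3.5},{"offset":[0,0.2,10.6],"rot":[0,0,0],"gripper":3.5}], squeeze=60)

```text
time_s: 33.85
eef_pos: [468.9, 239.8, 123.5]
ee_rot: [-0.0, 0.625, 0.781, -0.001]
force: [-7.0, -4.5, 7.4]
grip_width: 0.454
grip_force: 61.9
```

Call:
step_arm(plan=[{"offset":[0,0,-1],"rot":[0,0,0],"gripper":3.5},{"offset":[0,0,-3],"rot":[0,0,0],"gripper":3.5},{"offset":[0,0,-6],"rot":[0,0,0],"gripper":3.5},{"offset":[0,0,-10],"rot":[0,0,0],"gripper":3.5},{"offset":[0,0,-11],"rot":[0,0,0],"gripper":3.5},{"offset":[0,0,-11],"rot":[0,0,0],"gripper":3.5}])

```text
time_s: 34.45
eef_pos: [470.1, 240.5, 234.6]
ee_rot: [0.001, 0.625, 0.781, 0.002]
force: [0.2, 0.0, -1.0]
grip_width: 0.45
grip_force: 61.3
```

```bash
python3 -c "
from h import *
go(tw(0,40),230,-3.3)
"
```

```text
off [-41.59  -6.38   0.42] rot [ 0.3 -0.  15.9] t 34.5 tcp [470.1 240.5 234.6] tray [-52.8 457.4] F [ 0.2  0.  -1. ]
```

Call:
step_arm(plan=[{"offset":[-4.2,-0.6,0],"rot":[0,0,1.6],"gripper":3.5},{"offset":[-8.3,-1.3,0],"rot":[0,0,3.2],"gripper":3.5},{"offset":[-12.5,-1.9,0],"rot":[0,0,4.8],"gripper":3.5},{"offset":[-16.6,-2.6,0],"rot":[0,0,6.4],"gripper":3.5},{"offset":[-20.8,-3.2,0],"rot":[0,0,8],"gripper":3.5},{"offset":[-25,-3.8,0],"rot":[0,0,9.6],"gripper":3.5},{"offset":[-29.1,-4.5,0],"rot":[0,0,11.2],"gripper":3.5},{"offset":[-33.3,-5.1,0],"rot":[0,0,12.8],"gripper":3.5},{"offset":[-37.4,-5.7,0],"rot":[0,0,14.4],"gripper":3.5},{"offset":[-41.6,-6.4,0],"rot":[0,0,15.9],"gripper":3.5},{"offset":[-41.6,-6.4,0],"rot":[0,0,15.9],"gripper":3.5},{"offset":[-41.6,-6.4,0],"rot":[0,0,15.9],"gripper":3.5}])

```text
time_s: 35.65
eef_pos: [497.5, -179.9, 231.0]
ee_rot: [-0.001, 0.728, 0.686, -0.0]
force: [1.2, -0.1, -1.1]
grip_width: 0.451
grip_force: 61.2
```

```bash
python3 -c "
from h import *
go(tw(0,40),108,-3.3)
c,s=snap('scene','scene2'); inbox(c)
"
```

```text
off [ 0.05  0.15 12.3 ] rot [-0.1 -0.1 -0.1] t 35.6 tcp [ 497.5 -179.9  231. ] tray [-1.2 39.3] F [ 1.2 -0.1 -1.1]
[225. 154.] 54 a -21..-9 b -90..-62 ztop 54.3
[217. 160.] 50 a 15..22 b -90..-63 ztop 53.8
[233. 166.] 174 a -20..22 b -48..18 ztop 54.4
[245. 167.] 64 a -22..-8 b -9..19 ztop 53.2
```

Call:
step_arm(plan=[{"offset":[0.1,0.1,4],"rot":[0,0,0],"gripper":3.5},{"offset":[0.1,0.1,8],"rot":[0,0,0],"gripper":3.5},{"offset":[0.1,0.1,11],"rot":[0,0,0],"gripper":3.5},{"offset":[0.1,0.1,12.2],"rot":[0,0,0],"gripper":3.5},{"offset":[0.1,0.1,12.4],"rot":[0,0,0],"gripper":3.5},{"offset":[0.1,0.1,12.4],"rot":[0,0,0],"gripper":3.5},{"offset":[0.1,0.1,12.4],"rot":[0,0,0],"gripper":3.5}])

```text
time_s: 36.4
eef_pos: [499.5, -178.4, 109.2]
ee_rot: [0.001, 0.727, 0.687, 0.0]
force: [0.5, 0.0, -0.7]
grip_width: 0.454
grip_force: 61.7
```

Call:
step_arm(plan=[{"offset":[0,0,0.2],"rot":[0,0,0],"gripper":3.5},{"offset":[0,0,0.2],"rot":[0,0,0],"gripper":3.5},{"offset":[0,0,0.2],"rot":[0,0,0],"gripper":3.9},{"offset":[0,0,0.2],"rot":[0,0,0],"gripper":4.3},{"offset":[0,0,0.2],"rot":[0,0,0],"gripper":5.2},{"offset":[0,0,0.2],"rot":[0,0,0],"gripper":5.2},{"offset":[0,0,0.2],"rot":[0,0,0],"gripper":5.2},{"offset":[0,0,-3],"rot":[0,0,0],"gripper":5.2},{"offset":[0,0,-7],"rot":[0,0,0],"gripper":5.2},{"offset":[0,0,-11],"rot":[0,0,0],"gripper":5.2},{"offset":[0,0,-12],"rot":[0,0,0],"gripper":5.2},{"offset":[0,0,-12],"rot":[0,0,0],"gripper":5.2}])

```text
time_s: 37.6
eef_pos: [499.4, -178.8, 229.5]
ee_rot: [0.001, 0.727, 0.687, 0.0]
force: [1.0, -0.5, -1.1]
grip_width: 0.616
grip_force: 0.0
```

```bash
python3 -c "
from h import *
go(B['B'],230,12.6)
c,s=snap('scene','scene2'); inbox(c); die_legs(c,None,(295,410,195,300))
"
```

```text
off [43.99  2.95 -0.11] rot [  0.1   0.1 -15.9] t 37.6 tcp [ 499.4 -178.8  229.5] tray [ 0.6 40.5] F [ 1.  -0.5 -1.1]
[225. 154.] 51 a -20..-13 b -90..-64 ztop 53.4
[236. 168.] 361 a -20..21 b -88..58 ztop 54.9
[245. 166.] 60 a -22..-12 b -9..19 ztop 53.4
[370. 252.] 32 ctr [535.9 258.5] size [ 4.9 24. ] ang 9.2 z 70.4
[366. 263.] 33 ctr [569.9 266.3] size [ 5.7 23.3] ang 20.9 z 70.4
```

Call:
step_arm(plan=[{"offset":[4.4,0.3,0],"rot":[0,0,-1.6],"gripper":5.2},{"offset":[8.8,0.6,0],"rot":[0,0,-3.2],"gripper":5.2},{"offset":[13.2,0.9,0],"rot":[0,0,-4.8],"gripper":5.2},{"offset":[17.6,1.2,0],"rot":[0,0,-6.4],"gripper":5.2},{"offset":[22,1.5,0],"rot":[0,0,-8],"gripper":5.2},{"offset":[26.4,1.8,0],"rot":[0,0,-9.6],"gripper":5.2},{"offset":[30.8,2.1,0],"rot":[0,0,-11.2],"gripper":5.2},{"offset":[35.2,2.4,0],"rot":[0,0,-12.8],"gripper":5.2},{"offset":[39.6,2.7,0],"rot":[0,0,-14.4],"gripper":5.2},{"offset":[44,3,0],"rot":[0,0,-15.9],"gripper":5.2},{"offset":[44,3,0],"rot":[0,0,-15.9],"gripper":5.2},{"offset":[44,3,0],"rot":[0,0,-15.9],"gripper":5.2}])

```text
time_s: 38.85
eef_pos: [553.5, 259.4, 225.9]
ee_rot: [-0.001, 0.625, 0.781, -0.002]
force: [0.3, -0.5, 0.6]
grip_width: 0.61
grip_force: 0.0
```

```bash
python3 -c "
from h import *
go(B['B'],122,12.6)
c,s=snap('wrist','wrist11'); die_legs(c,s,(100,460,0,300))
"
```

```text
off [-0.07  0.06 10.39] rot [-0.2  0.   0.1] t 38.9 tcp [553.5 259.4 225.9] tray [ 29.4 481.1] F [ 0.3 -0.5  0.6]
[355. 155.] 106 ctr [598.2 312.2] size [16.5  6. ] ang 83.3 z 73.4
[258. 210.] 188 ctr [536.4 255.5] size [ 3.8 25. ] ang 11.7 z 68.6
[304. 209.] 196 ctr [571.6 263.5] size [ 3.8 24.6] ang 12.9 z 68.4
```

Call:
step_arm(plan=[{"offset":[0,0.1,3],"rot":[0,0,0],"gripper":5.2},{"offset":[0,0.1,6],"rot":[0,0,0],"gripper":5.2},{"offset":[0,0.1,9],"rot":[0,0,0],"gripper":5.2},{"offset":[0,0.1,10.5],"rot":[0,0,0],"gripper":5.2},{"offset":[0,0.1,10.6],"rot":[0,0,0],"gripper":5.2},{"offset":[0,0.1,10.6],"rot":[0,0,0],"gripper":5.2},{"offset":[0,0.1,10.6],"rot":[0,0,0],"gripper":3.5},{"offset":[0,0.1,10.6],"rot":[0,0,0],"gripper":3.5},{"offset":[0,0.1,10.6],"rot":[0,0,0],"gripper":3.5},{"offset":[0,0.1,10.6],"rot":[0,0,0],"gripper":3.5},{"offset":[0,0.1,10.6],"rot":[0,0,0],"gripper":3.5}], squeeze=60)

```text
time_s: 40.0
eef_pos: [554.7, 259.0, 124.2]
ee_rot: [-0.0, 0.625, 0.781, -0.0]
force: [-7.9, -3.4, 6.9]
grip_width: 0.45
grip_force: 61.9
```

Call:
step_arm(plan=[{"offset":[0,0,-1],"rot":[0,0,0],"gripper":3.5},{"offset":[0,0,-3],"rot":[0,0,0],"gripper":3.5},{"offset":[0,0,-6],"rot":[0,0,0],"gripper":3.5},{"offset":[0,0,-10],"rot":[0,0,0],"gripper":3.5},{"offset":[0,0,-11],"rot":[0,0,0],"gripper":3.5},{"offset":[0,0,-11],"rot":[0,0,0],"gripper":3.5}])

```text
time_s: 40.6
eef_pos: [555.7, 259.3, 235.1]
ee_rot: [0.002, 0.625, 0.781, 0.002]
force: [0.0, 0.5, -1.6]
grip_width: 0.452
grip_force: 61.1
```

```bash
python3 -c "
from h import *
go(tw(0,80),230,-3.3)
"
```

```text
off [-37.71 -14.05   0.43] rot [ 0.3 -0.  15.9] t 40.6 tcp [555.7 259.3 235.1] tray [ 31.6 481.2] F [ 0.   0.5 -1.6]
```

Call:
step_arm(plan=[{"offset":[-3.8,-1.4,0],"rot":[0,0,1.6],"gripper":3.5},{"offset":[-7.5,-2.8,0],"rot":[0,0,3.2],"gripper":3.5},{"offset":[-11.3,-4.2,0],"rot":[0,0,4.8],"gripper":3.5},{"offset":[-15.1,-5.6,0],"rot":[0,0,6.4],"gripper":3.5},{"offset":[-18.8,-7,0],"rot":[0,0,8],"gripper":3.5},{"offset":[-22.6,-8.4,0],"rot":[0,0,9.6],"gripper":3.5},{"offset":[-26.4,-9.8,0],"rot":[0,0,11.2],"gripper":3.5},{"offset":[-30.2,-11.2,0],"rot":[0,0,12.8],"gripper":3.5},{"offset":[-33.9,-12.6,0],"rot":[0,0,14.4],"gripper":3.5},{"offset":[-37.7,-14,0],"rot":[0,0,15.9],"gripper":3.5},{"offset":[-37.7,-14,0],"rot":[0,0,15.9],"gripper":3.5},{"offset":[-37.7,-14,0],"rot":[0,0,15.9],"gripper":3.5}])

```text
time_s: 41.8
eef_pos: [500.5, -139.6, 231.3]
ee_rot: [-0.001, 0.728, 0.686, -0.0]
force: [-0.0, 0.3, 0.1]
grip_width: 0.445
grip_force: 61.1
```

```bash
python3 -c "
from h import *
go(tw(0,80),109,-3.3)
c,s=snap('scene','scene2'); inbox(c)
"
```

```text
off [ 0.02  0.08 12.23] rot [-0.1 -0.1 -0.1] t 41.8 tcp [ 500.5 -139.6  231.3] tray [-0.6 79.6] F [-0.   0.3  0.1]
[225. 154.] 55 a -20..-13 b -89..-62 ztop 53.7
[217. 160.] 53 a 14..23 b -90..-62 ztop 53.7
[235. 160.] 55 a -21..-14 b -48..-22 ztop 54.6
[232. 169.] 122 a -4..21 b -51..18 ztop 53.4
[245. 166.] 61 a -24..-10 b -10..20 ztop 54.7
[254. 173.] 60 a -20..-11 b 31..61 ztop 54.3
[247. 179.] 73 a -9..23 b 17..58 ztop 53.6
```

Call:
step_arm(plan=[{"offset":[0,0.1,4],"rot":[0,0,0],"gripper":3.5},{"offset":[0,0.1,8],"rot":[0,0,0],"gripper":3.5},{"offset":[0,0.1,11],"rot":[0,0,0],"gripper":3.5},{"offset":[0,0.1,12.2],"rot":[0,0,0],"gripper":3.5},{"offset":[0,0.1,12.3],"rot":[0,0,0],"gripper":3.5},{"offset":[0,0.1,12.3],"rot":[0,0,0],"gripper":3.5},{"offset":[0,0.1,12.3],"rot":[0,0,0],"gripper":3.5}])

```text
time_s: 42.55
eef_pos: [502.3, -139.1, 110.0]
ee_rot: [0.001, 0.727, 0.687, 0.0]
force: [0.6, -0.0, -0.2]
grip_width: 0.452
grip_force: 62.7
```

Call:
step_arm(plan=[{"offset":[0,0,0.2],"rot":[0,0,0],"gripper":3.5},{"offset":[0,0,0.2],"rot":[0,0,0],"gripper":3.5},{"offset":[0,0,0.2],"rot":[0,0,0],"gripper":3.9},{"offset":[0,0,0.2],"rot":[0,0,0],"gripper":4.3},{"offset":[0,0,0.2],"rot":[0,0,0],"gripper":5.2},{"offset":[0,0,0.2],"rot":[0,0,0],"gripper":5.2},{"offset":[0,0,0.2],"rot":[0,0,0],"gripper":5.2},{"offset":[0,0,-3],"rot":[0,0,0],"gripper":5.2},{"offset":[0,0,-7],"rot":[0,0,0],"gripper":5.2},{"offset":[0,0,-11],"rot":[0,0,0],"gripper":5.2},{"offset":[0,0,-15],"rot":[0,0,0],"gripper":5.2},{"offset":[0,0,-19],"rot":[0,0,0],"gripper":5.2}])

```text
time_s: 43.75
eef_pos: [501.6, -139.2, 301.1]
ee_rot: [0.0, 0.727, 0.687, 0.0]
force: [0.7, -0.0, -0.4]
grip_width: 0.61
grip_force: 0.0
```

```bash
python3 -c "
from h import *
go(tw(0,0),300,86.7)
c,s=snap('scene','scene3'); inbox(c); walls(c)
c2,s=snap('side','side3'); walls(c2)
im=np.hstack([cv2.resize(c['color'][120:300,170:420],(480,346)),cv2.resize(c2['color'][170:330,170:350],(320,284)) if 0 else cv2.resize(c2['color'][170:330,180:350],(320,346))])
cv2.imwrite('pics/fin.png',im[:,:,::-1])
"
```

```text
off [-8.02 -0.06  0.11] rot [  0.   0. -90.] t 43.8 tcp [ 501.6 -139.2  301.1] tray [ 0.5 80.2] F [ 0.7 -0.  -0.4]
[225. 154.] 56 a -22..-12 b -91..-62 ztop 53.8
[218. 160.] 52 a 4..22 b -89..-63 ztop 56.3
[235. 160.] 53 a -22..-13 b -49..-20 ztop 56.0
[227. 166.] 62 a -5..22 b -56..-21 ztop 55.1
[245. 172.] 125 a -21..22 b -6..59 ztop 54.6
[237. 172.] 66 a -8..21 b -23..18 ztop 54.5
[254. 173.] 63 a -20..-12 b 31..58 ztop 52.2
[263. 177.] 42 a -19..-14 b 74..96 ztop 55.6
[255. 184.] 42 a -5..21 b 58..96 ztop 53.4
near 379 hinge 62.4 ang 1.541 ztop 62.4
far 388 hinge 65.8 ang 1.639 ztop 62.8
left 185 hinge 113.0 ang 1.560 ztop 60.8
right 173 hinge 107.3 ang 1.613 ztop 63.2
near 336 hinge 65.5 ang 1.540 ztop 64.7
far 333 hinge 62.8 ang 1.646 ztop 64.8
left 241 hinge 109.4 ang 1.572 ztop 64.7
right 355 hinge 110.8 ang 1.588 ztop 64.1
```

View pics/fin.png

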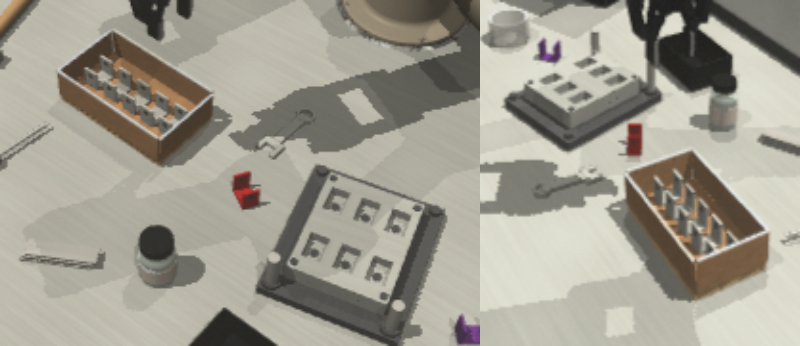

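The final views show all five brackets standing in a row in the tray at about (130,90), with the walls upright. The die is empty and the bystanders have not moved.

```bash
python3 -c "
from rig import *
print(finish_job())"
```

```text
the job is handed in; nothing more can be done
None
```

The job is handed in at about 44 s of the 208 s allowed: all four tray walls are folded upright, and all five brackets found in the die stand side by side on the tray floor in one layer. The far wall leans slightly inward at its 1.64 rad stop.

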